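# Close up a sheet-casting mould in the wedge jig

### The arm

A 7-joint arm with a two-finger parallel gripper is mounted at the origin on the work surface. World frame = base frame: x ahead of the robot, y to its left, z up, the work surface at z = 0. Lengths are in m, angles in rad, forces in N, time in s.
With the tool pointing down it reaches from about 0.4 to 0.925 m from the base axis. Payload 5.6 kg.
Tool frame: the origin (TCP) lies between the finger pads; the fingertips stand 17 mm ahead of it and the grasp point (between the pads) lies 2 mm behind it; z points along the fingers, y is the line along which they close (so a half turn about z gives the same grasp; the last joint's range is limited). The gripper opens to 85 mm and grips with 20 to 120 N. Pads are 22 mm wide; open, the fingers measure 114 mm over their backs; the gripper's body (76 mm by 85 mm) begins 54 mm behind the grasp point. The pads swing forward as they close: fully open they stand 13 mm farther back than shut.
Start: joints at [-1.315, 0.468, -0.012, 1.603, 0.006, 1.071, -0.056], TCP at [0.191, 0.621, 0.219] pointing down, gripper open.
Joint ranges: [-2.53, 2.53], [-0.31, 2.02], [-1.57, 1.55], [0.28, 2.44], [-1.29, 4.43], [0.15, 1.84], [-2.92, 2.92]. Speed limits (rad/s): [2.57, 2.57, 3.14, 3.14, 3.14, 3.14, 3.14].

### API

Orientations are given as a 3x3 rotation matrix whose columns are the frame's x, y, z axes.
In Python, from workcell import manip gives the robot as it stands.
- The arm moves only by the tool send_rows, never from a script. Its argument "plan" is a list of rows, each a list of 3 entries, a list of its own where there are three numbers: the shift along the tool's x, y, z normalised to -1 to 1, where 1 is 0.3 m, then the turn, a rotation vector about the tool's x, y, z normalised to -1 to 1, where 1 is 90 degrees, then the finger opening in mm, from 0 to 85.4. In form: [[[dx, dy, dz], [rx, ry, rz], grip], ...]. A call has 1 to 20 rows; each row is the pose to reach, as a shift and turn from the pose commanded when the call began, along the tool's axes at that moment; what a row does not reach only later rows make up. A row lasts 1/12 s, in which the tool goes at most 41.7 mm and 7.16 degrees, less where a joint would pass 70% of its speed; a pose out of reach is approached as far as the arm can. A call with a number of a shift or a turn outside -1 to 1 is refused whole. A call with a gripper value outside its range is refused whole. The fingers move at their own pace and stop on an object; "squeeze" is the grip in N (left out, the last holds). Time passes only in rows, so rows that repeat a pose let the fingers close. It gives the time, the measured TCP pose, the force, the opening and the grip force at its end, in the units of the state.
- manip.read_state(): the state, without advancing time (a new reading comes with each control period).
- manip.grab_frame(name): name is "scene" or "top" or "wrist"; returns (picture, depth): 480x640x3 uint8, red, green, blue; 480x640 float32, m along the optical axis (not along the pixel's ray), 0 where there is no reading.
- manip.camera_model(name): a dict with "vfov" (degrees; the focal length in pixels is half the picture's height over the tangent of half this angle, whatever the lens; pixels are square), "cx", "cy" (the principal point, pixels), "rvec" (rotation vector, rad) and "tvec" (3), from world to camera coordinates, as OpenCV has them. Camera axes: x right, y down, z forward; pixel columns grow to the right and rows downward; lengths in m; the calibration is good to about 2 mm. A picture is of the moment at which its call begins: read the wrist's pose just before it. camera_model takes no time and is no camera call; for the wrist camera it gives the pose at the moment of the call.
- manip.job_done(): hands the job in; it is judged then, once.
The state is a dict: "time": time; "q": joint angles; "dq": joint speeds; "joint_efforts": joint torques, N m; "position": TCP position; "orientation": TCP orientation; "force": force on the tool from outside, world axes, zero at the start; "ft_torque": the same for the moment, N m; "finger_gap": finger opening in m; "grasp_force": force on a finger pad.
Only numpy, scipy, OpenCV 4.12 (cv2) and the standard library are available. Lean on these libraries where they do the work, as an engineer would, in place of code of your own. Each camera call takes 0.05 s, during which the arm holds its last target. There are 200 camera calls.

### The job

Close up the casting mould in the wooden jig: stand the thick plaster slab snug against the fence, then the U-shaped frame (opening up) snug against it, then the thin slab snug against the frame, all square and at mid-width. Then push the wedge firmly down into the gap left before the stop block, so that it stays jammed and the pack is locked tight, and last stand the pipe collar on top, centred over the frame, and let go. Never let a slab fall over, and leave the knife, jar and ear defenders where they are.

Things in the scene. Friction and masses are not known exactly. Their poses are not given: they have to be found in the camera images.
- jig: Fixed jig, origin under the centre of its plywood base 160 x 130 x 12 mm (floor z 12). Two uprights 60 high (tops z 72) across x: pale fence, 110 wide, inner face at x -55, on the robot's side; dark stop block, 90 wide with 2 bolt heads, inner face at x +51. Channel open at both y ends. The tight pack (36+20+24) ends at x +25, leaving a 26 gap. Lies left or right, the mat beside it.
- mat: Fixed dark green cutting mat with a pale grid, 210 (x) x 330 (y) x 3 mm, origin at the centre of its underside. The five loose mould parts stand on it at the start, in shuffled places.
- thick_slab: Loose white plaster slab standing on edge, 36 (x) x 60 (y) x 60 mm (z), 0.15 kg or so. Origin at the centre of its underside, z up. Either way round is the same. Pinch it by its two y ends.
- frame: Loose pale wood U-shaped frame standing opening up: 20 (x) x 60 (y) x 60 mm (z), uprights 12 mm wide at its y ends, bottom bar 14 mm high, opening 36 mm. About 60 g. Origin at the centre of its underside. Either way round is the same. Pinch it by its two y ends.
- thin_slab: Loose white plaster slab standing on edge, 24 (x) x 60 (y) x 60 mm (z), 0.1 kg or so. Origin at the centre of its underside. Either way round is the same. Pinch it by its two y ends.
- wedge: Loose dark wood wedge standing on its thin end, 64 mm long (y), 66 high, 60 g. Symmetric: 14 mm thick (x) at the foot, 32 at 50 up, then a parallel head. Origin at the centre of its foot, z up. Pinch the head by its y ends. In the 26 mm gap it jams with its foot about 27 mm above the jig's floor, the head standing out; pushed down with 12 to 20 N it stays by friction.
- collar: Loose offcut of grey plastic pipe standing on end: outside diameter 40 mm, bore 31 mm, 42 mm high, 30 g. Origin at the centre of its underside, z up. Over the pack, which is 72 mm above the table, it stands on the frame and both slabs; pinch it in its upper half so that the fingertips stay above the pack.
- knife: Yellow utility knife lying beyond the work, 175 x 26 x 18 mm, origin under its middle. Bystander.
- jar: Jar with a white lid, diameter 64 mm, 85 mm high, origin at the centre of its underside. Bystander beyond the work.
- ear_defenders: Pink ear defenders with black band, about 80 (x) x 110 (y) x 85 mm high, origin at the centre of the underside. Bystander beyond the work.
Things that resemble listed ones, but are neither listed nor needed, are in the scene too. What is shaped like the thin_slab but pink or yellow is not meant.

How it is judged:
By the outcome, as a careful person would: the job done as asked, in the order asked, and still so for the second after the job is handed in, with the robot touching nothing.
It also fails if it takes over 131 s, if anything falls off the work surface, if the arm or the gripper's body presses on something with over 40 N, if the wrist force passes 120 N, or if a joint passes its speed limit or range.

## Working session

There is one attempt and no reset: what is moved stays moved. The work goes in short steps, Python scripts to look and compute and a tool call to move; the robot and the scene stay as the last step left them, time stands still between calls to the robot, and variables do not carry over. Pictures are saved under pics/ and viewed, at most 14 in all, crops included, and the job is handed in when it is done.

Besides the shell and the picture viewer there is one more tool, called after "Emit:" as a command line: name --argument value ..., lists and objects as JSON in quotes. send_rows: Moves the arm, as the interface text tells. Scaled input: -1 to 1 covers 0.3 m each way for a shift and 90 degrees each way for a turn. Its arguments: {"type":"object","properties":{"plan":{"type":"array"},"squeeze":{"type":"number"}},"required":["plan"]}

```bash
mkdir -p pics; cat > h.py <<'E'
import numpy as np, cv2
from workcell import manip
def cam(n):
    c=manip.camera_model(n); f=240/np.tan(np.radians(c["vfov"])/2)
    R,_=cv2.Rodrigues(np.array(c["rvec"],float)); return f,c["cx"],c["cy"],R,np.array(c["tvec"],float).ravel()
def ray(C,u,v,z):
    f,cx,cy,R,t=C; o=-R.T@t; d=R.T@np.array([(u-cx)/f,(v-cy)/f,1.]); return o+d*(z-o[2])/d[2]
def cloud(C,D):
    f,cx,cy,R,t=C; v,u=np.mgrid[:480,:640]; P=np.stack([(u-cx)/f*D,(v-cy)/f*D,D],-1); return (P-t)@R
def proj(C,p):
    f,cx,cy,R,t=C; q=R@np.array(p,float)+t; return q[0]/q[2]*f+cx,q[1]/q[2]*f+cy
E
python3 - <<'E'
from h import *
s=manip.read_state(); print({k:np.round(v,3).tolist() for k,v in s.items()})
for n in("top","scene"):
    p,d=manip.grab_frame(n); cv2.imwrite(f"pics/{n}0.png",p[:,:,::-1]); np.savez(f"{n}0.npz",p=p,d=d); print(manip.camera_model(n),(d>0).mean())
E
```

```text
{'time': 0.0, 'q': [-1.315, 0.468, -0.012, 1.604, 0.006, 1.071, -0.056], 'dq': [0.0, -0.002, -0.0, -0.0, -0.001, -0.001, 0.001], 'joint_efforts': [-0.0, -53.239, 0.022, -25.129, 0.011, 0.008, 0.0], 'position': [0.191, 0.621, 0.218], 'orientation': [[-0.956, 0.294, -0.0], [0.294, 0.956, -0.002], [-0.0, -0.002, -1.0]], 'force': [0.92, -0.734, -0.217], 'ft_torque': [-0.011, 0.014, 0.024], 'grasp_force': 0.0, 'finger_gap': 0.085}
{'vfov': 48.29545446508067, 'cx': 326.633709040865, 'cy': 235.60607860588306, 'rvec': array([ 2.14983064, -2.11100441,  0.183015  ]), 'tvec': array([-0.00875683,  0.58271791,  1.00048441])} 0.995791015625
{'vfov': 56.49842731183668, 'cx': 319.4656127847637, 'cy': 248.5915197619686, 'rvec': array([ 2.24261701,  0.63458221, -0.29829173]), 'tvec': array([-0.4887552 , -0.14547484,  1.0243664 ])} 0.9960709635416667
```

View pics/top0.png

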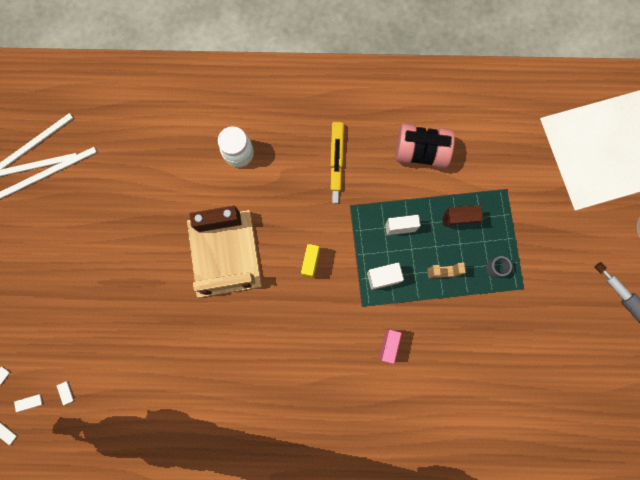

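View pics/scene0.png

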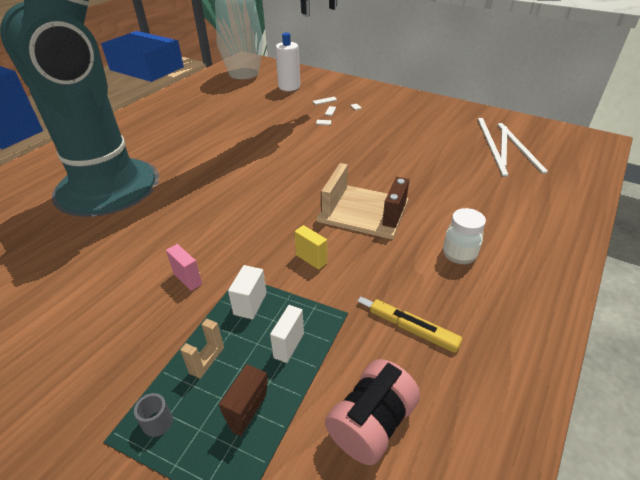

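The top view shows the jig at (223,252), with the fence at the bottom (robot side). On the mat are the thick slab (385,276), thin slab (403,225), frame (447,270), wedge (463,214) and collar (501,267). The thin-slab candidates are white (403,225), yellow (311,260) and pink (391,346). The white one fits because it is plaster and on the mat, and (385,276) is visibly thicker. Next I'll measure and confirm in a crop.

```bash
cat >> h.py <<'E'
def top_rect(P,c,r,z0,z1,name=""):
    m=(P[...,2]>z0)&(P[...,2]<z1)&(np.hypot(P[...,0]-c[0],P[...,1]-c[1])<r)
    q=P[m]; 
    if len(q)<10: print(name,"few",len(q)); return
    (cx,cy),(w,h),a=cv2.minAreaRect((q[:,:2]*1000).astype(np.float32))
    if w<h: w,h,a=h,w,a-90
    a=(a+180)%180 # direction of long axis in world xy
    print(name,"c",round(cx,1),round(cy,1),"size",round(w,1),round(h,1),"longaxis",round(a,1),"z",round(np.median(q[:,2])*1000,1),len(q)); return cx,cy,w,h,a
E
python3 - <<'E'
from h import *
Z=np.load("top0.npz");p,d=Z["p"],Z["d"]
C=cam("top");P=cloud(C,d)
for n,u,v,h in [("thick",385,270,.063),("thin",403,222,.063),("frame",447,269,.063),("wedge",463,214,.069),("collar",501,265,.045),("yellow",311,258,.06),("pink",391,346,.06),("fence",223,285,.072),("stop",215,218,.072),("jar",235,140,.085),("knife",337,155,.018),("ear",425,146,.085)]:
    c=ray(C,u,v,h); print(np.round(c*1000)); top_rect(P,c,.085 if n in("fence","stop") else .05,h-.006,h+.006,n)
c=ray(C,224,255,.012); top_rect(P,c,.12,.007,.017,"base")
c=ray(C,435,248,.003); print("mat",c)
cv2.imwrite("pics/crop1.png",cv2.resize(p[180:310,180:530,::-1],None,fx=2.28,fy=2.28,interpolation=cv2.INTER_CUBIC))
E
```

```text
[ 516. -111.   63.]
thick c 507.0 -113.2 size 60.5 35.7 longaxis 105.2 z 62.7 588
[ 610. -146.   63.]
thin c 610.6 -147.9 size 60.7 24.7 longaxis 98.6 z 62.6 379
[ 520. -230.   63.]
frame c 520.4 -233.3 size 60.2 19.9 longaxis 96.4 z 62.8 148
[ 627. -262.   69.]
wedge c 627.9 -266.5 size 64.8 33.0 longaxis 96.6 z 69.0 551
[ 532. -340.   45.]
collar c 530.7 -340.6 size 38.9 38.7 longaxis 47.2 z 44.2 149
[537.  31.  60.]
yellow c 534.3 34.0 size 60.0 24.1 longaxis 168.6 z 59.6 383
[ 373. -123.   60.]
pink c 372.8 -123.0 size 59.8 24.4 longaxis 166.7 z 59.7 419
[481. 196.  72.]
fence c 487.9 198.9 size 110.3 18.5 longaxis 100.7 z 71.7 565
[610. 218.  72.]
stop c 614.4 223.4 size 90.5 29.1 longaxis 101.0 z 71.9 677
[764. 185.  85.]
jar c 764.2 191.5 size 55.8 55.2 longaxis 159.9 z 84.5 632
[759. -16.  18.]
knife c 758.6 -15.1 size 99.0 25.7 longaxis 178.8 z 17.3 521
[ 758. -187.   85.]
ear c 777.6 -190.3 size 94.3 34.5 longaxis 85.4 z 84.7 513
base c 550.6 211.4 size 160.5 131.1 longaxis 10.8 z 11.7 3579
mat [ 0.56937926 -0.22003465  0.003     ]
```

View pics/crop1.png

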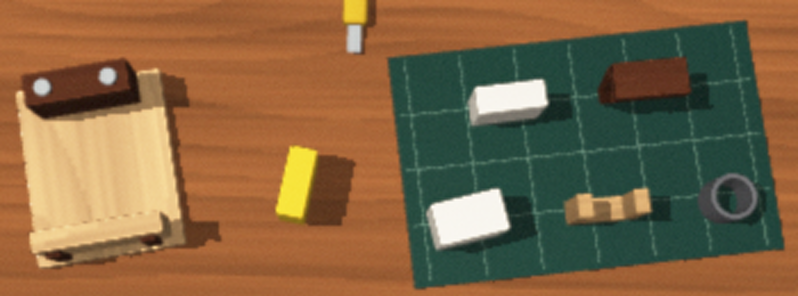

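The crop confirms it: the thin white slab is at crop (508,102), measured 60.7x24.7 on the mat. The thick one at (468,218) measures 60.5x35.7. The jig is at (550.6,211.4) with yaw 10.85°. All heights and sizes match, so I'll go to the thick slab.

```bash
cat >> h.py <<'E'
from scipy.spatial.transform import Rotation as Ro
JO=np.array([550.6,211.4]); JY=10.85
def jig(x,y):
    a=np.radians(JY); return JO+np.array([x*np.cos(a)-y*np.sin(a),x*np.sin(a)+y*np.cos(a)])
def plan(*T,v=1):
    # T: (x,y,z mm, yaw of tool y deg); prints rows relative to present pose
    s=manip.read_state(); p=np.array(s["position"]); R=np.array(s["orientation"]); pp=p;Rp=R
    print("t",round(s["time"],2),"pos",np.round(p*1000,1),"yaw",round(np.degrees(np.arctan2(R[1,1],R[0,1])),1),"F",np.round(s["force"],1),"gap",round(s["finger_gap"]*1000,1),"gf",round(float(s["grasp_force"]),1))
    for x,y,z,w in T:
        a=np.radians(w); yv=np.array([np.cos(a),np.sin(a),0]); zv=np.array([0,0,-1.]); G=np.stack([np.cross(yv,zv),yv,zv],1)
        t=np.array([x,y,z])/1000; n=max(np.linalg.norm(t-pp)/.0417, np.degrees((Ro.from_matrix(Rp.T@G)).magnitude())/7.16)
        print(np.round(R.T@(t-p)/.3,4).tolist(), np.round(Ro.from_matrix(R.T@G).as_rotvec()/(np.pi/2),4).tolist(),"rows",round(n+.5,1)); pp=t;Rp=G
E
python3 -c "
from h import *
plan((296,376,200,83.7),(402,131,190,94.5),(507,-113.2,160,105.2))"
```

```text
t 0.1 pos [191.3 620.7 217.7] yaw 72.9 F [ 0.4  1.1 -0.4] gap 85.4 gf 0.0
[-0.5737, -0.6765, 0.0603] [-0.001, 0.0, -0.1203] rows 6.9
[-1.1518, -1.3529, 0.0948] [-0.001, -0.0001, -0.2403] rows 6.9
[-1.7259, -2.0276, 0.1959] [-0.001, -0.0002, -0.3592] rows 6.9
```

Emit:
send_rows --plan '[[[-0.85, -1.0, 0.06], [0, 0, -0.18], 85], [[-0.85, -1.0, 0.06], [0, 0, -0.18], 85], [[-0.85, -1.0, 0.06], [0, 0, -0.18], 85], [[-0.85, -1.0, 0.06], [0, 0, -0.18], 85], [[-0.85, -1.0, 0.06], [0, 0, -0.18], 85], [[-0.85, -1.0, 0.06], [0, 0, -0.18], 85], [[-0.85, -1.0, 0.06], [0, 0, -0.18], 85], [[-0.85, -1.0, 0.06], [0, 0, -0.18], 85], [[-0.85, -1.0, 0.06], [0, 0, -0.18], 85], [[-0.85, -1.0, 0.06], [0, 0, -0.18], 85], [[-0.85, -1.0, 0.06], [0, 0, -0.18], 85], [[-0.85, -1.0, 0.06], [0, 0, -0.18], 85]]' --squeeze 50

```text
time: 1.1
position: [0.347, 0.2586, 0.2006]
orientation: [[-1.0, 0.019, -0.0], [0.019, 1.0, 0.0], [0.0, 0.0, -1.0]]
force: [-0.4, -0.1, -0.2]
finger_gap: 0.0855
grasp_force: 0.0
```

```bash
python3 -c "
from h import *
plan((507,-113.2,150,105.2),(507,-113.2,42,105.2))"
```

```text
t 1.1 pos [347.  258.6 200.6] yaw 88.9 F [-0.4 -0.1 -0.2] gap 85.5 gf 0.0
[-0.5567, -1.2289, 0.1683] [0.0001, -0.0001, -0.1809] rows 10.3
[-0.5567, -1.229, 0.5283] [0.0001, -0.0001, -0.1809] rows 3.1
```

Emit:
send_rows --plan '[[[-0.5, -1.0, 0.15], [0, 0, -0.18], 85], [[-0.5, -1.0, 0.15], [0, 0, -0.18], 85], [[-0.5, -1.0, 0.15], [0, 0, -0.18], 85], [[-0.5, -1.0, 0.15], [0, 0, -0.18], 85], [[-0.5, -1.0, 0.15], [0, 0, -0.18], 85], [[-0.5, -1.0, 0.15], [0, 0, -0.18], 85], [[-0.5, -1.0, 0.15], [0, 0, -0.18], 85], [[-0.5, -1.0, 0.15], [0, 0, -0.18], 85], [[-0.5, -1.0, 0.15], [0, 0, -0.18], 85], [[-0.5, -1.0, 0.15], [0, 0, -0.18], 85]]'

```text
time: 1.93
position: [0.4937, -0.0465, 0.155]
orientation: [[-0.966, -0.259, 0.0], [-0.259, 0.966, -0.002], [0.0, -0.002, -1.0]]
force: [0.3, 1.0, -0.4]
finger_gap: 0.0849
grasp_force: 0.0
```

```bash
python3 -c "
from h import *
plan((507,-113.2,130,105.2),(507,-113.2,42,105.2))"
```

```text
t 1.93 pos [493.7 -46.5 155. ] yaw 105.0 F [ 0.3  1.  -0.4] gap 84.9 gf 0.0
[0.0147, -0.2262, 0.0837] [-0.0015, -0.0001, -0.0022] rows 2.2
[0.0146, -0.2255, 0.3771] [-0.0015, -0.0001, -0.0022] rows 2.6
```

Emit:
send_rows --plan '[[[0.01, -0.235, 0.08], [0, 0, 0], 85], [[0.01, -0.235, 0.08], [0, 0, 0], 85], [[0.01, -0.235, 0.08], [0, 0, 0], 85], [[0.01, -0.235, 0.08], [0, 0, 0], 85], [[0.01, -0.235, 0.2], [0, 0, 0], 85], [[0.01, -0.235, 0.3], [0, 0, 0], 85], [[0.01, -0.235, 0.36], [0, 0, 0], 85], [[0.01, -0.235, 0.38], [0, 0, 0], 85], [[0.01, -0.235, 0.38], [0, 0, 0], 85], [[0.01, -0.235, 0.38], [0, 0, 0], 70], [[0.01, -0.235, 0.38], [0, 0, 0], 62], [[0.01, -0.235, 0.38], [0, 0, 0], 55], [[0.01, -0.235, 0.38], [0, 0, 0], 50], [[0.01, -0.235, 0.38], [0, 0, 0], 50], [[0.01, -0.235, 0.38], [0, 0, 0], 50]]'

```text
time: 3.18
position: [0.5089, -0.1112, 0.0437]
orientation: [[-0.965, -0.264, 0.003], [-0.264, 0.965, 0.001], [-0.003, -0.0, -1.0]]
force: [-1.2, 1.9, 7.6]
finger_gap: 0.0571
grasp_force: 51.6
```

```bash
python3 - <<'E'
from h import *
plan()
p,d=manip.grab_frame("wrist"); cv2.imwrite("pics/w1.png",p[:,:,::-1])
E
```

```text
t 3.18 pos [ 508.9 -111.2   43.7] yaw 105.3 F [-1.2  1.9  7.6] gap 57.1 gf 51.6
```

View pics/w1.png

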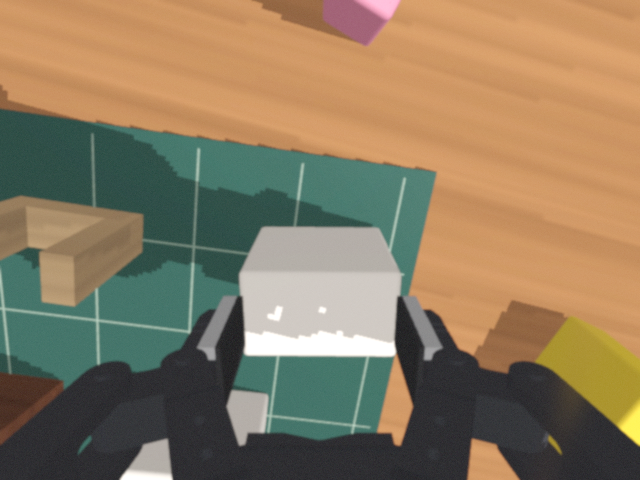

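The slab is held between the pads at (320,300), with a clean pinch by its y ends. Now I'll lift it and carry it to the jig.

```bash
python3 - <<'E'
from h import *
x,y=jig(-30,0)
plan((508.9,-111.2,145,105.3),(x,y,145,100.85),(x,y,60,100.85))
E
```

```text
t 3.23 pos [ 509.  -111.1   43.7] yaw 105.3 F [-1.8  1.1  6.8] gap 57.5 gf 51.6
[-0.0009, -0.0002, -0.3375] [-0.0, 0.0022, 0.0001] rows 2.9
[-0.3191, 1.0081, -0.3365] [0.0001, 0.0022, 0.0495] rows 8.1
[-0.3181, 1.0081, -0.0531] [0.0001, 0.0022, 0.0495] rows 2.5
```

Emit:
send_rows --plan '[[[0, 0, -0.1], [0, 0, 0], 50], [[0, 0, -0.22], [0, 0, 0], 50], [[0, 0, -0.3], [0, 0, 0], 50], [[0, 0.05, -0.33], [0, 0, 0], 50], [[-0.05, 0.15, -0.33], [0, 0, 0.01], 50], [[-0.1, 0.27, -0.33], [0, 0, 0.02], 50], [[-0.14, 0.39, -0.33], [0, 0, 0.03], 50], [[-0.18, 0.51, -0.33], [0, 0, 0.05], 50], [[-0.22, 0.63, -0.33], [0, 0, 0.05], 50], [[-0.25, 0.74, -0.33], [0, 0, 0.05], 50], [[-0.28, 0.84, -0.33], [0, 0, 0.05], 50], [[-0.3, 0.92, -0.33], [0, 0, 0.05], 50], [[-0.32, 0.97, -0.33], [0, 0, 0.05], 50], [[-0.32, 1.0, -0.33], [0, 0, 0.05], 50], [[-0.32, 1.0, -0.33], [0, 0, 0.05], 50], [[-0.32, 1.0, -0.33], [0, 0, 0.05], 50], [[-0.32, 1.0, -0.33], [0, 0, 0.05], 50]]'

```text
time: 4.65
position: [0.5213, 0.2011, 0.1409]
orientation: [[-0.983, -0.185, 0.0], [-0.185, 0.983, -0.001], [-0.0, -0.001, -1.0]]
force: [0.0, -0.3, -0.9]
finger_gap: 0.057
grasp_force: 53.4
```

```bash
python3 - <<'E'
from h import *
x,y=jig(-30,0)
plan((x,y,145,100.85),(x,y,57,100.85),(x,y,53,100.85))
E
```

```text
t 4.65 pos [521.3 201.1 140.9] yaw 100.7 F [ 0.  -0.3 -0.9] gap 57.0 gf 53.4
[-0.0024, 0.0153, -0.0136] [-0.0004, 0.0001, -0.0022] rows 0.6
[-0.0023, 0.0155, 0.2797] [-0.0004, 0.0001, -0.0022] rows 2.6
[-0.0023, 0.0155, 0.2931] [-0.0004, 0.0001, -0.0022] rows 0.6
```

Emit:
send_rows --plan '[[[0, 0.0155, 0.0], [0, 0, -0.002], 50], [[0, 0.0155, 0.1], [0, 0, -0.002], 50], [[0, 0.0155, 0.18], [0, 0, -0.002], 50], [[0, 0.0155, 0.24], [0, 0, -0.002], 50], [[0, 0.0155, 0.275], [0, 0, -0.002], 50], [[0, 0.0155, 0.288], [0, 0, -0.002], 50], [[0, 0.0155, 0.292], [0, 0, -0.002], 50], [[0, 0.0155, 0.292], [0, 0, -0.002], 50], [[0, 0.0155, 0.292], [0, 0, -0.002], 50]]'

```text
time: 5.4
position: [0.5211, 0.2076, 0.0538]
orientation: [[-0.982, -0.19, 0.002], [-0.19, 0.982, 0.001], [-0.002, 0.0, -1.0]]
force: [0.4, -0.3, -0.8]
finger_gap: 0.057
grasp_force: 53.6
```

Emit:
send_rows --plan '[[[0.005, 0, 0], [0, 0, 0], 50], [[0.01, 0, 0], [0, 0, 0], 50], [[0.013, 0, 0], [0, 0, 0], 50], [[0.017, 0, 0], [0, 0, 0], 50], [[0.017, 0, 0], [0, 0, 0], 50]]'

```text
time: 5.82
position: [0.5157, 0.2067, 0.0534]
orientation: [[-0.982, -0.19, 0.001], [-0.19, 0.982, 0.001], [-0.002, 0.0, -1.0]]
force: [1.6, 0.6, -1.2]
finger_gap: 0.0569
grasp_force: 53.5
```

Emit:
send_rows --plan '[[[0.003, -0.006, 0.001], [0, 0, 0], 50], [[0.006, -0.006, 0.002], [0, 0, 0], 50], [[0.009, -0.006, 0.003], [0, 0, 0], 50], [[0.009, -0.006, 0.003], [0, 0, 0], 50]]'

```text
time: 6.15
position: [0.5159, 0.2054, 0.0532]
orientation: [[-0.982, -0.19, 0.006], [-0.19, 0.982, 0.002], [-0.007, 0.001, -1.0]]
force: [5.6, 1.7, -0.5]
finger_gap: 0.057
grasp_force: 53.6
```

```bash
cat >> h.py <<'E'
def injig():
    s=manip.read_state(); a=np.radians(JY); d=np.array(s["position"][:2])*1000-JO; F=np.array(s["force"])
    c,n=np.cos(a),np.sin(a); print("jig tcp",np.round([d@[c,n],d@[-n,c]],2),"Fjig",np.round([F[:2]@[c,n],F[:2]@[-n,c],F[2]],1)); plan()
def look(name,view=None):
    C=cam("top");p,d=manip.grab_frame("top");P=cloud(C,d); a=np.radians(JY)
    Q=P.copy()*1000; D=Q[...,:2]-JO; Q[...,0]=D@[np.cos(a),np.sin(a)]; Q[...,1]=D@[-np.sin(a),np.cos(a)]
    np.savez(name+".npz",p=p,Q=Q)
    if view: u,v,w,h,k=view; cv2.imwrite(f"pics/{name}.png",cv2.resize(p[v:v+h,u:u+w,::-1],None,fx=k,fy=k,interpolation=cv2.INTER_CUBIC))
    return p,Q
E
python3 - <<'E'
from h import *
injig(); look("top1",(150,170,160,150,4))
E
```

```text
jig tcp [-35.16   0.67] Fjig [ 5.8  0.6 -0.5]
t 6.15 pos [515.9 205.4  53.2] yaw 101.0 F [ 5.6  1.7 -0.5] gap 57.0 gf 53.6
```

View pics/top1.png

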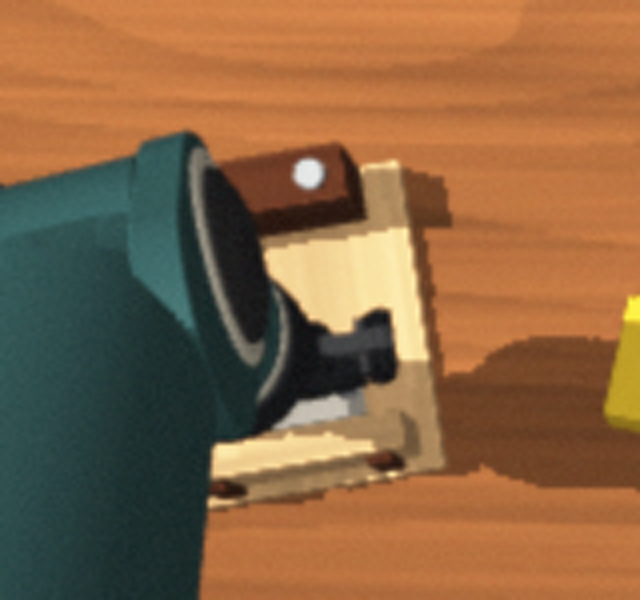

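The slab is held against the fence with 6 N of contact at TCP jig x -35.2, which agrees with its 36 mm thickness. Next I'll lower it to the floor.

Emit:
send_rows --plan '[[[-0.003, -0.002, 0.002], [0, 0, 0], 50], [[-0.003, -0.002, 0.006], [0, 0, 0], 50], [[-0.003, -0.002, 0.006], [0, 0, 0], 50], [[-0.003, -0.002, 0.006], [0, 0, 0], 50]]'

```text
time: 6.53
position: [0.5161, 0.2054, 0.0527]
orientation: [[-0.982, -0.191, 0.004], [-0.191, 0.982, 0.003], [-0.005, 0.002, -1.0]]
force: [0.6, 2.6, 12.7]
finger_gap: 0.0571
grasp_force: 56.5
```

```bash
python3 -c "
from h import *
injig()"
```

```text
jig tcp [-35.02   0.63] Fjig [ 1.1  2.4 12.7]
t 6.53 pos [516.1 205.4  52.7] yaw 101.0 F [ 0.6  2.6 12.7] gap 57.1 gf 56.5
```

Emit:
send_rows --plan '[[[0.003, -0.002, -0.004], [0, 0, 0], 50], [[0.003, -0.002, -0.004], [0, 0, 0], 58], [[0.003, -0.002, -0.004], [0, 0, 0], 64], [[0.003, -0.002, -0.004], [0, 0, 0], 72], [[0.003, -0.002, -0.004], [0, 0, 0], 80], [[0.003, -0.002, -0.004], [0, 0, 0], 85], [[0.003, -0.002, -0.004], [0, 0, 0], 85], [[0.003, -0.002, -0.1], [0, 0, 0], 85], [[0.003, -0.002, -0.2], [0, 0, 0], 85], [[0.003, -0.002, -0.3], [0, 0, 0], 85], [[0.003, -0.2, -0.3], [0, 0, 0], 85], [[0, -0.4, -0.3], [0, 0, 0], 85], [[0, -0.6, -0.3], [0, 0, 0], 85], [[0, -0.8, -0.3], [0, 0, 0], 85], [[0, -0.9, -0.3], [0, 0, 0], 85], [[0, -1, -0.3], [0, 0, 0], 85], [[0, -1, -0.3], [0, 0, 0], 85], [[0, -1, -0.3], [0, 0, 0], 85], [[0, -1, -0.3], [0, 0, 0], 85]]'

```text
time: 8.12
position: [0.5706, -0.0957, 0.1403]
orientation: [[-0.983, -0.183, -0.0], [-0.183, 0.983, -0.002], [0.0, -0.002, -1.0]]
force: [-0.4, -0.5, 0.1]
finger_gap: 0.0848
grasp_force: 0.0
```

```bash
python3 - <<'E'
from h import *
p,Q=look("top2")
M=Q/1000
top_rect(M,(-.037,0),.05,.066,.0695,"?");
m=(abs(Q[...,2]-72)<5)&(Q[...,0]>-54)&(Q[...,0]<0)&(abs(Q[...,1])<45); q=Q[m]
print(cv2.minAreaRect(q[:,:2].astype(np.float32)), q.min(0),q.max(0))
w=(p.min(2)>150)&m; q=Q[w];print("white",len(q),cv2.minAreaRect(q[:,:2].astype(np.float32)),q.min(0),q.max(0))
plan((520.4,-233.3,145,96.4),(520.4,-233.3,42,96.4))
E
```

```text
? c -45.3 -0.6 size 90.4 55.5 longaxis 90.0 z 68.6 138
((-35.67420196533203, -1.340087890625), (60.39532470703125, 36.196956634521484), 89.55492401123047) [-53.94264504 -31.62436515  67.22953976] [-17.58195335  28.86805422  76.78443446]
white 591 ((-35.67420196533203, -1.340087890625), (60.39532470703125, 36.196956634521484), 89.55492401123047) [-53.94264504 -31.62436515  67.22953976] [-17.58195335  28.86805422  76.78443446]
t 8.17 pos [570.5 -92.4 140. ] yaw 100.7 F [-0.7  1.3 -0.6] gap 85.3 gf 0.0
[0.2516, -0.4304, -0.0165] [-0.0, -0.0005, 0.0483] rows 4.1
[0.2514, -0.4304, 0.3269] [-0.0, -0.0005, 0.0483] rows 3.0
```

The thick slab stands square against the fence (angle error 0.4°, y −1.3, edge at −17.6 ≈ −19). Next is the frame.

```bash
python3 -c "
from h import *
plan((522.4,-231.8,140,96.4),(522.4,-231.8,42,96.4))"
```

```text
t 8.17 pos [570.5 -92.4 140. ] yaw 100.7 F [-0.7  1.3 -0.6] gap 85.3 gf 0.0
[0.2441, -0.4268, 0.0002] [-0.0, -0.0005, 0.0483] rows 4.0
[0.2439, -0.4268, 0.3269] [-0.0, -0.0005, 0.0483] rows 2.9
```

Emit:
send_rows --plan '[[[0.06, -0.1, 0], [0, 0, 0.05], 85], [[0.12, -0.2, 0], [0, 0, 0.05], 85], [[0.18, -0.3, 0], [0, 0, 0.05], 85], [[0.22, -0.37, 0.05], [0, 0, 0.05], 85], [[0.244, -0.41, 0.1], [0, 0, 0.05], 85], [[0.244, -0.427, 0.13], [0, 0, 0.05], 85], [[0.244, -0.427, 0.13], [0, 0, 0.05], 85], [[0.244, -0.427, 0.13], [0, 0, 0.05], 85], [[0.244, -0.427, 0.13], [0, 0, 0.05], 85], [[0.244, -0.427, 0.13], [0, 0, 0.05], 85]]' --squeeze 30

```text
time: 9.0
position: [0.5247, -0.2286, 0.1019]
orientation: [[-0.993, -0.115, 0.001], [-0.115, 0.993, 0.0], [-0.001, 0.0, -1.0]]
force: [-0.4, -0.6, 1.9]
finger_gap: 0.0852
grasp_force: 0.0
```

```bash
python3 -c "
from h import *
plan((522.4,-231.8,42,96.4))"
```

```text
t 9.0 pos [ 524.7 -228.6  101.9] yaw 96.6 F [-0.4 -0.6  1.9] gap 85.2 gf 0.0
[0.0093, -0.0098, 0.1998] [0.0002, 0.0009, 0.0025] rows 1.9
```

Emit:
send_rows --plan '[[[0.009, -0.01, 0.05], [0, 0, 0.002], 85], [[0.009, -0.01, 0.11], [0, 0, 0.002], 85], [[0.009, -0.01, 0.16], [0, 0, 0.002], 85], [[0.009, -0.01, 0.19], [0, 0, 0.002], 85], [[0.009, -0.01, 0.2], [0, 0, 0.002], 80], [[0.009, -0.01, 0.2], [0, 0, 0.002], 74], [[0.009, -0.01, 0.2], [0, 0, 0.002], 68], [[0.009, -0.01, 0.2], [0, 0, 0.002], 62], [[0.009, -0.01, 0.2], [0, 0, 0.002], 55], [[0.009, -0.01, 0.2], [0, 0, 0.002], 50], [[0.009, -0.01, 0.2], [0, 0, 0.002], 50], [[0.009, -0.01, 0.2], [0, 0, 0.002], 50], [[0.009, -0.01, 0.2], [0, 0, 0.002], 50]]'

```text
time: 10.08
position: [0.522, -0.2338, 0.0426]
orientation: [[-0.994, -0.109, 0.002], [-0.109, 0.994, -0.0], [-0.002, -0.0, -1.0]]
force: [-0.8, 0.9, 6.5]
finger_gap: 0.0585
grasp_force: 31.8
```

```bash
python3 -c "
from h import *
x,y=jig(0,.5)
plan((522.4,-231.8,145,96.4),(x,y,145,100.85))"
```

```text
t 10.08 pos [ 522.  -233.8   42.6] yaw 96.3 F [-0.8  0.9  6.5] gap 58.5 gf 31.8
[-0.0027, 0.0062, -0.3412] [-0.0002, 0.0013, -0.0013] rows 3.0
[-0.2576, 1.4661, -0.3412] [-0.0003, 0.0013, -0.0508] rows 11.2
```

Emit:
send_rows --plan '[[[0, 0, -0.08], [0, 0, 0], 50], [[0, 0, -0.18], [0, 0, 0], 50], [[0, 0, -0.27], [0, 0, 0], 50], [[0, 0.05, -0.33], [0, 0, 0], 50], [[-0.05, 0.15, -0.34], [0, 0, -0.02], 50], [[-0.08, 0.27, -0.34], [0, 0, -0.03], 50], [[-0.1, 0.39, -0.34], [0, 0, -0.05], 50], [[-0.12, 0.51, -0.34], [0, 0, -0.05], 50], [[-0.15, 0.63, -0.34], [0, 0, -0.05], 50], [[-0.18, 0.75, -0.34], [0, 0, -0.05], 50], [[-0.2, 0.87, -0.34], [0, 0, -0.05], 50], [[-0.22, 0.96, -0.34], [0, 0, -0.05], 50], [[-0.24, 1.0, -0.34], [0, 0, -0.05], 50], [[-0.25, 1.0, -0.34], [0, 0, -0.05], 50], [[-0.25, 1.0, -0.34], [0, 0, -0.05], 50]]'

```text
time: 11.33
position: [0.5636, 0.072, 0.1435]
orientation: [[-0.982, -0.187, 0.001], [-0.187, 0.982, -0.001], [-0.001, -0.001, -1.0]]
force: [-0.2, -1.2, 0.3]
finger_gap: 0.0578
grasp_force: 32.6
```

```bash
python3 -c "
from h import *
x,y=jig(0,.5)
plan((x,y,145,100.85))"
```

```text
t 11.33 pos [563.6  72.  143.5] yaw 100.8 F [-0.2 -1.2  0.3] gap 57.8 gf 32.6
[-0.0444, 0.4661, -0.0055] [-0.0007, 0.0005, -0.0006] rows 3.9
```

Emit:
send_rows --plan '[[[-0.01, 0.1, 0], [0, 0, 0], 50], [[-0.02, 0.2, 0], [0, 0, 0], 50], [[-0.03, 0.3, 0], [0, 0, 0], 50], [[-0.04, 0.38, 0], [0, 0, 0], 50], [[-0.044, 0.43, 0.02], [0, 0, 0], 50], [[-0.044, 0.455, 0.1], [0, 0, 0], 50], [[-0.044, 0.465, 0.17], [0, 0, 0], 50], [[-0.044, 0.465, 0.22], [0, 0, 0], 50], [[-0.044, 0.465, 0.24], [0, 0, 0], 50], [[-0.044, 0.465, 0.24], [0, 0, 0], 50], [[-0.044, 0.465, 0.24], [0, 0, 0], 50], [[-0.044, 0.465, 0.24], [0, 0, 0], 50]]'

```text
time: 12.33
position: [0.5509, 0.2113, 0.0723]
orientation: [[-0.983, -0.185, 0.002], [-0.185, 0.983, 0.0], [-0.002, 0.0, -1.0]]
force: [-0.4, -0.3, 0.1]
finger_gap: 0.0583
grasp_force: 32.6
```

```bash
python3 -c "
from h import *
injig()
x,y=jig(0,.5)
plan((x,y,52,100.85))"
```

```text
jig tcp [ 0.32 -0.11] Fjig [-0.4 -0.2  0.1]
t 12.33 pos [550.9 211.3  72.3] yaw 100.7 F [-0.4 -0.3  0.1] gap 58.3 gf 32.6
t 12.33 pos [550.9 211.3  72.3] yaw 100.7 F [-0.4 -0.3  0.1] gap 58.3 gf 32.6
[0.0012, 0.002, 0.0678] [0.0, 0.0012, -0.0019] rows 1.0
```

Emit:
send_rows --plan '[[[0, 0.002, 0.03], [0, 0, -0.002], 50], [[0, 0.002, 0.055], [0, 0, -0.002], 50], [[0, 0.002, 0.066], [0, 0, -0.002], 50], [[0, 0.002, 0.067], [0, 0, -0.002], 50], [[0.007, 0.002, 0.067], [0, 0, -0.002], 50], [[0.014, 0.002, 0.067], [0, 0, -0.002], 50], [[0.02, 0.002, 0.067], [0, 0, -0.002], 50], [[0.02, 0.002, 0.067], [0, 0, -0.002], 50], [[0.02, 0.002, 0.067], [0, 0, -0.002], 50]]'

```text
time: 13.08
position: [0.5441, 0.2119, 0.0517]
orientation: [[-0.982, -0.19, 0.001], [-0.19, 0.982, 0.0], [-0.001, 0.0, -1.0]]
force: [1.5, 0.5, 5.4]
finger_gap: 0.0582
grasp_force: 33.4
```

```bash
python3 -c "
from h import *
injig()"
```

```text
jig tcp [-6.25  1.67] Fjig [1.6 0.2 5.4]
t 13.08 pos [544.1 211.9  51.7] yaw 101.0 F [1.5 0.5 5.4] gap 58.2 gf 33.4
```

Emit:
send_rows --plan '[[[0.002, -0.004, -0.001], [0, 0, 0], 50], [[0.005, -0.004, -0.001], [0, 0, 0], 50], [[0.008, -0.004, -0.001], [0, 0, 0], 50], [[0.011, -0.004, -0.001], [0, 0, 0], 50], [[0.011, -0.004, -0.001], [0, 0, 0], 50]]'

```text
time: 13.5
position: [0.5428, 0.211, 0.0519]
orientation: [[-0.982, -0.19, 0.005], [-0.19, 0.982, 0.002], [-0.005, 0.001, -1.0]]
force: [6.0, 3.2, 1.2]
finger_gap: 0.0584
grasp_force: 32.9
```

```bash
python3 -c "
from h import *
injig()"
```

```text
jig tcp [-7.79  1.04] Fjig [6.5 2.  1.2]
t 13.5 pos [542.8 211.   51.9] yaw 101.0 F [6.  3.2 1.2] gap 58.4 gf 32.9
```

Emit:
send_rows --plan '[[[-0.003, -0.001, 0.001], [0, 0, 0], 56], [[-0.003, -0.001, 0.001], [0, 0, 0], 62], [[-0.003, -0.001, 0.001], [0, 0, 0], 70], [[-0.003, -0.001, 0.001], [0, 0, 0], 78], [[-0.003, -0.001, 0.001], [0, 0, 0], 85], [[-0.003, -0.001, 0.001], [0, 0, 0], 85], [[-0.003, -0.001, -0.08], [0, 0, 0], 85], [[-0.003, -0.001, -0.2], [0, 0, 0], 85], [[-0.003, -0.02, -0.3], [0, 0, 0], 85], [[0, -0.13, -0.3], [0, 0, 0], 85], [[0, -0.26, -0.3], [0, 0, 0], 85], [[0, -0.39, -0.3], [0, 0, 0], 85], [[0, -0.52, -0.3], [0, 0, 0], 85], [[0, -0.65, -0.3], [0, 0, 0], 85], [[0, -0.78, -0.3], [0, 0, 0], 85], [[0, -0.9, -0.3], [0, 0, 0], 85], [[0, -0.97, -0.3], [0, 0, 0], 85], [[0, -1, -0.3], [0, 0, 0], 85], [[0, -1, -0.3], [0, 0, 0], 85], [[0, -1, -0.3], [0, 0, 0], 85]]' --squeeze 40

```text
time: 15.17
position: [0.5974, -0.0832, 0.1411]
orientation: [[-0.982, -0.191, -0.001], [-0.191, 0.982, 0.001], [0.001, 0.001, -1.0]]
force: [-0.7, -0.1, -0.9]
finger_gap: 0.0848
grasp_force: 0.0
```

```bash
python3 - <<'E'
from h import *
p,Q=look("top3",(160,180,130,130,4))
m=(abs(Q[...,2]-72)<6)&(Q[...,0]>-54.5)&(Q[...,0]<40)&(abs(Q[...,1])<45)
w=p.astype(int); white=m&(w[...,2]>w[...,0]*.8)&(w.min(2)>130); wood=m&~white
for n,k in(("white",white),("wood",wood)):
    q=Q[k];print(n,len(q),cv2.minAreaRect(q[:,:2].astype(np.float32)),q.min(0),q.max(0))
plan((612.4,-147.6,140,98.6),(612.4,-147.6,42,98.6))
E
```

```text
white 585 ((-36.54126739501953, -1.2851428985595703), (60.48673629760742, 35.71332931518555), 89.7056655883789) [-54.40362496 -31.53159401  66.87892651] [-18.6063803   28.89065514  76.53508336]
wood 154 ((-26.168489456176758, -0.7929210662841797), (60.87631607055664, 56.395530700683594), 89.72187805175781) [-54.3879892  -31.30717028  66.18849613] [ 2.12659301 29.517356   75.74079005]
t 15.22 pos [597.5 -82.1 141.1] yaw 101.1 F [-0.1  0.2  0.7] gap 85.0 gf 0.0
[-0.0069, -0.2237, 0.0033] [0.0011, -0.0004, 0.0277] rows 2.1
[-0.0071, -0.2243, 0.33] [0.0011, -0.0004, 0.0277] rows 2.9
```

View pics/top3.png

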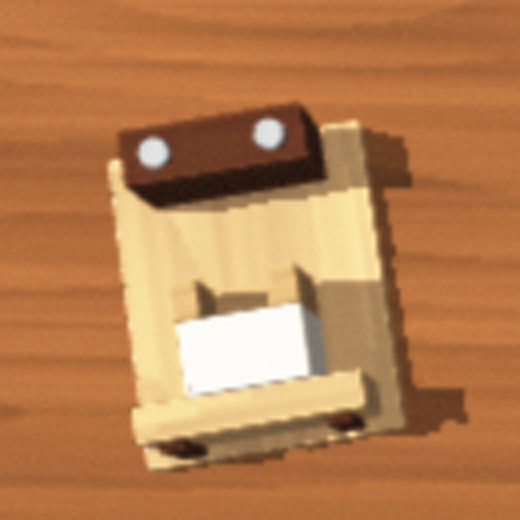

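The thick slab sits snug on the fence (190–310, 350) with the frame snug behind it (175–310, 295), and both are square. Next is the thin slab.

Emit:
send_rows --plan '[[[0, -0.1, 0], [0, 0, 0.028], 85], [[-0.007, -0.17, 0.05], [0, 0, 0.028], 85], [[-0.007, -0.21, 0.11], [0, 0, 0.028], 85], [[-0.007, -0.224, 0.13], [0, 0, 0.028], 85], [[-0.007, -0.224, 0.13], [0, 0, 0.028], 85], [[-0.007, -0.224, 0.13], [0, 0, 0.028], 85], [[-0.007, -0.224, 0.13], [0, 0, 0.028], 85]]'

```text
time: 15.8
position: [0.6132, -0.1479, 0.1032]
orientation: [[-0.989, -0.149, 0.001], [-0.149, 0.989, 0.001], [-0.001, 0.001, -1.0]]
force: [-0.8, -0.3, -0.3]
finger_gap: 0.0849
grasp_force: 0.0
```

```bash
python3 - <<'E'
from h import *
plan((612.4,-147.6,42,98.6))
E
```

```text
t 15.8 pos [ 613.2 -147.9  103.2] yaw 98.6 F [-0.8 -0.3 -0.3] gap 84.9 gf 0.0
[0.0028, 0.001, 0.204] [0.0006, 0.0007, -0.0001] rows 2.0
```

Emit:
send_rows --plan '[[[0.002, 0.001, 0.05], [0, 0, 0], 85], [[0.002, 0.001, 0.11], [0, 0, 0], 85], [[0.002, 0.001, 0.16], [0, 0, 0], 85], [[0.002, 0.001, 0.19], [0, 0, 0], 85], [[0.002, 0.001, 0.204], [0, 0, 0], 80], [[0.002, 0.001, 0.204], [0, 0, 0], 74], [[0.002, 0.001, 0.204], [0, 0, 0], 68], [[0.002, 0.001, 0.204], [0, 0, 0], 62], [[0.002, 0.001, 0.204], [0, 0, 0], 55], [[0.002, 0.001, 0.204], [0, 0, 0], 50], [[0.002, 0.001, 0.204], [0, 0, 0], 50], [[0.002, 0.001, 0.204], [0, 0, 0], 50], [[0.002, 0.001, 0.204], [0, 0, 0], 50]]'

```text
time: 16.88
position: [0.6129, -0.1497, 0.043]
orientation: [[-0.989, -0.147, 0.002], [-0.147, 0.989, 0.0], [-0.002, 0.0, -1.0]]
force: [-1.1, 1.7, 6.5]
finger_gap: 0.0577
grasp_force: 42.0
```

```bash
python3 -c "
from h import *
x,y=jig(20.5,.5)
plan((x,y,145,100.85))"
```

```text
t 16.88 pos [ 612.9 -149.7   43. ] yaw 98.4 F [-1.1  1.7  6.5] gap 57.7 gf 42.0
[-0.0404, 1.2257, -0.3398] [0.0001, 0.0014, -0.0267] rows 9.7
```

Emit:
send_rows --plan '[[[0, 0, -0.08], [0, 0, 0], 50], [[0, 0, -0.18], [0, 0, 0], 50], [[0, 0, -0.27], [0, 0, 0], 50], [[0, 0.05, -0.33], [0, 0, 0], 50], [[-0.01, 0.15, -0.34], [0, 0, -0.01], 50], [[-0.01, 0.27, -0.34], [0, 0, -0.02], 50], [[-0.02, 0.39, -0.34], [0, 0, -0.027], 50], [[-0.02, 0.51, -0.34], [0, 0, -0.027], 50], [[-0.03, 0.63, -0.34], [0, 0, -0.027], 50], [[-0.03, 0.75, -0.34], [0, 0, -0.027], 50], [[-0.04, 0.87, -0.34], [0, 0, -0.027], 50], [[-0.04, 0.96, -0.34], [0, 0, -0.027], 50], [[-0.04, 1.0, -0.34], [0, 0, -0.027], 50], [[-0.04, 1.0, -0.34], [0, 0, -0.027], 50], [[-0.04, 1.0, -0.34], [0, 0, -0.027], 50]]'

```text
time: 18.13
position: [0.58, 0.1477, 0.1435]
orientation: [[-0.982, -0.189, 0.0], [-0.189, 0.982, -0.001], [-0.0, -0.001, -1.0]]
force: [0.6, -0.6, -0.5]
finger_gap: 0.0581
grasp_force: 43.3
```

```bash
python3 -c "
from h import *
x,y=jig(20.5,.5)
plan((x,y,70,100.85))"
```

```text
t 18.13 pos [580.  147.7 143.5] yaw 100.9 F [ 0.6 -0.6 -0.5] gap 58.1 gf 43.3
[-0.0123, 0.229, 0.2448] [-0.0006, 0.0002, 0.0003] rows 2.9
```

Emit:
send_rows --plan '[[[-0.01, 0.1, 0], [0, 0, 0], 50], [[-0.012, 0.18, 0], [0, 0, 0], 50], [[-0.012, 0.22, 0.05], [0, 0, 0], 50], [[-0.012, 0.229, 0.12], [0, 0, 0], 50], [[-0.012, 0.229, 0.19], [0, 0, 0], 50], [[-0.012, 0.229, 0.23], [0, 0, 0], 50], [[-0.012, 0.229, 0.24], [0, 0, 0], 50], [[-0.012, 0.229, 0.24], [0, 0, 0], 50], [[-0.012, 0.229, 0.24], [0, 0, 0], 50], [[-0.012, 0.229, 0.24], [0, 0, 0], 50]]'

```text
time: 18.97
position: [0.5716, 0.2162, 0.0726]
orientation: [[-0.982, -0.187, 0.002], [-0.187, 0.982, 0.001], [-0.002, 0.0, -1.0]]
force: [0.3, -0.6, -0.9]
finger_gap: 0.0578
grasp_force: 43.3
```

```bash
python3 -c "
from h import *
injig()
x,y=jig(20.5,.5)
plan((x,y,52.2,100.85))"
```

```text
jig tcp [21.52  0.74] Fjig [ 0.2 -0.6 -0.9]
t 18.97 pos [571.6 216.2  72.6] yaw 100.8 F [ 0.3 -0.6 -0.9] gap 57.8 gf 43.3
t 18.97 pos [571.6 216.2  72.6] yaw 100.8 F [ 0.3 -0.6 -0.9] gap 57.8 gf 43.3
[0.0036, -0.0008, 0.068] [0.0002, 0.0014, -0.0005] rows 1.0
```

Emit:
send_rows --plan '[[[0, -0.001, 0.03], [0, 0, 0], 50], [[0, -0.001, 0.055], [0, 0, 0], 50], [[0, -0.001, 0.065], [0, 0, 0], 50], [[0, -0.001, 0.067], [0, 0, 0], 50], [[0.007, -0.001, 0.067], [0, 0, 0], 50], [[0.014, -0.001, 0.067], [0, 0, 0], 50], [[0.02, -0.003, 0.067], [0, 0, 0], 50], [[0.023, -0.003, 0.067], [0, 0, 0], 50], [[0.023, -0.003, 0.067], [0, 0, 0], 50]]'

```text
time: 19.72
position: [0.5651, 0.215, 0.0521]
orientation: [[-0.982, -0.189, 0.003], [-0.189, 0.982, 0.001], [-0.003, 0.001, -1.0]]
force: [2.5, -0.1, 5.0]
finger_gap: 0.0577
grasp_force: 44.1
```

```bash
python3 -c "
from h import *
injig()"
```

```text
jig tcp [14.92  0.85] Fjig [ 2.4 -0.6  5. ]
t 19.72 pos [565.1 215.   52.1] yaw 100.9 F [ 2.5 -0.1  5. ] gap 57.7 gf 44.1
```

Touching. I'll press slightly more and check.

Emit:
send_rows --plan '[[[0.003, -0.001, -0.001], [0, 0, 0], 50], [[0.006, -0.001, -0.001], [0, 0, 0], 50], [[0.009, -0.001, -0.001], [0, 0, 0], 50], [[0.009, -0.001, -0.001], [0, 0, 0], 50]]'

```text
time: 20.05
position: [0.5646, 0.2149, 0.0523]
orientation: [[-0.982, -0.189, 0.008], [-0.189, 0.982, 0.002], [-0.008, 0.001, -1.0]]
force: [8.5, 3.5, -1.1]
finger_gap: 0.0581
grasp_force: 43.2
```

```bash
python3 -c "
from h import *
injig()"
```

```text
jig tcp [14.37  0.81] Fjig [ 9.   1.8 -1.1]
t 20.05 pos [564.6 214.9  52.3] yaw 100.9 F [ 8.5  3.5 -1.1] gap 58.1 gf 43.2
```

Emit:
send_rows --plan '[[[-0.004, -0.001, 0.001], [0, 0, 0], 56], [[-0.004, -0.001, 0.001], [0, 0, 0], 62], [[-0.004, -0.001, 0.001], [0, 0, 0], 70], [[-0.004, -0.001, 0.001], [0, 0, 0], 78], [[-0.004, -0.001, 0.001], [0, 0, 0], 85], [[-0.004, -0.001, 0.001], [0, 0, 0], 85], [[-0.004, -0.001, -0.08], [0, 0, 0], 85], [[-0.004, -0.001, -0.2], [0, 0, 0], 85], [[-0.004, -0.02, -0.3], [0, 0, 0], 85], [[0, -0.13, -0.3], [0, 0, 0], 85], [[0, -0.26, -0.3], [0, 0, 0], 85], [[0, -0.39, -0.3], [0, 0, 0], 85], [[0, -0.52, -0.3], [0, 0, 0], 85], [[0, -0.65, -0.3], [0, 0, 0], 85], [[0, -0.78, -0.3], [0, 0, 0], 85], [[0, -0.9, -0.3], [0, 0, 0], 85], [[0, -0.97, -0.3], [0, 0, 0], 85], [[0, -1, -0.3], [0, 0, 0], 85], [[0, -1, -0.3], [0, 0, 0], 85], [[0, -1, -0.3], [0, 0, 0], 85]]' --squeeze 80

```text
time: 21.72
position: [0.6174, -0.0795, 0.1411]
orientation: [[-0.982, -0.189, -0.001], [-0.189, 0.982, 0.001], [0.001, 0.001, -1.0]]
force: [-0.9, -0.6, -0.5]
finger_gap: 0.0853
grasp_force: 0.0
```

```bash
python3 - <<'E'
from h import *
p,Q=look("top4")
m=(abs(Q[...,2]-72)<6)&(Q[...,0]>-54.5)&(Q[...,0]<45)&(abs(Q[...,1])<45)
for a,b,n in((-54,-20,"thick"),(5,35,"thin"),(-16,-1,"frame")):
    q=Q[m&(Q[...,0]>a)&(Q[...,0]<b)];print(n,len(q),cv2.minAreaRect(q[:,:2].astype(np.float32)),q.min(0)[:2],q.max(0)[:2])
plan((628.6,-267.5,140,96.6),(628.6,-267.5,60,96.6))
E
```

```text
thick 564 ((-37.04048156738281, -1.8041610717773438), (60.494773864746094, 33.91259002685547), 89.85482788085938) [-53.99681353 -32.07498136] [-20.0489222   28.44898997]
thin 339 ((15.56269645690918, -1.210296630859375), (21.154552459716797, 60.362098693847656), 0.9208441972732544) [  5.07527868 -31.52462362] [26.33138179 29.04677531]
frame 104 ((-8.543521881103516, -0.9184722900390625), (60.55891799926758, 14.933622360229492), 89.87553405761719) [-15.97035791 -31.18905868] [-1.02028868 29.34694258]
t 21.77 pos [617.5 -78.3 141.1] yaw 101.0 F [0.5 1.1 0.4] gap 84.9 gf 0.0
[0.084, -0.6261, 0.0026] [0.0011, -0.0004, 0.049] rows 5.0
[0.0838, -0.6265, 0.2693] [0.0011, -0.0004, 0.049] rows 2.4
```

The pack ends at x ≈ 26 (nominal 25), square, with y within about 1 mm. Now the wedge.

Emit:
send_rows --plan '[[[0.02, -0.13, 0], [0, 0, 0.02], 85], [[0.04, -0.26, 0], [0, 0, 0.049], 85], [[0.06, -0.39, 0], [0, 0, 0.049], 85], [[0.08, -0.51, 0], [0, 0, 0.049], 85], [[0.084, -0.59, 0.05], [0, 0, 0.049], 85], [[0.084, -0.62, 0.1], [0, 0, 0.049], 85], [[0.084, -0.626, 0.12], [0, 0, 0.049], 85], [[0.084, -0.626, 0.12], [0, 0, 0.049], 85], [[0.084, -0.626, 0.12], [0, 0, 0.049], 85], [[0.084, -0.626, 0.12], [0, 0, 0.049], 85]]'

```text
time: 22.6
position: [0.6296, -0.2674, 0.1062]
orientation: [[-0.993, -0.116, 0.001], [-0.116, 0.993, 0.001], [-0.001, 0.001, -1.0]]
force: [0.6, 0.5, 0.9]
finger_gap: 0.0852
grasp_force: 0.0
```

```bash
python3 - <<'E'
from h import *
plan((628.6,-267.5,60,96.6))
E
```

```text
t 22.6 pos [ 629.6 -267.4  106.2] yaw 96.7 F [0.6 0.5 0.9] gap 85.2 gf 0.0
[0.0034, -0.0002, 0.1541] [0.0006, 0.0008, 0.0006] rows 1.6
```

Emit:
send_rows --plan '[[[0.003, 0, 0.05], [0, 0, 0], 85], [[0.003, 0, 0.1], [0, 0, 0], 85], [[0.003, 0, 0.14], [0, 0, 0], 85], [[0.003, 0, 0.153], [0, 0, 0], 85], [[0.003, 0, 0.153], [0, 0, 0], 80], [[0.003, 0, 0.153], [0, 0, 0], 75], [[0.003, 0, 0.153], [0, 0, 0], 70], [[0.003, 0, 0.153], [0, 0, 0], 66], [[0.003, 0, 0.153], [0, 0, 0], 60], [[0.003, 0, 0.153], [0, 0, 0], 52], [[0.003, 0, 0.153], [0, 0, 0], 52], [[0.003, 0, 0.153], [0, 0, 0], 52], [[0.003, 0, 0.153], [0, 0, 0], 52]]'

```text
time: 23.68
position: [0.6275, -0.2703, 0.0597]
orientation: [[-0.994, -0.112, 0.0], [-0.112, 0.994, -0.0], [-0.0, -0.0, -1.0]]
force: [-0.2, 0.9, 0.7]
finger_gap: 0.0522
grasp_force: 0.0
```

```bash
python3 -c "
from h import *
x,y=jig(38.7,.5)
plan((x,y,165,100.85))"
```

```text
t 23.68 pos [ 627.5 -270.3   59.7] yaw 96.5 F [-0.2  0.9  0.7] gap 52.2 gf 0.0
[-0.0543, 1.6357, -0.351] [-0.0, 0.0001, -0.0488] rows 12.5
```

The gap reached 52 with no force, so the grasp missed. I'll look.

```bash
python3 - <<'E'
from h import *
p,d=manip.grab_frame("wrist"); cv2.imwrite("pics/w2.png",p[:,:,::-1])
E
```

```text
(no output)
```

View pics/w2.png

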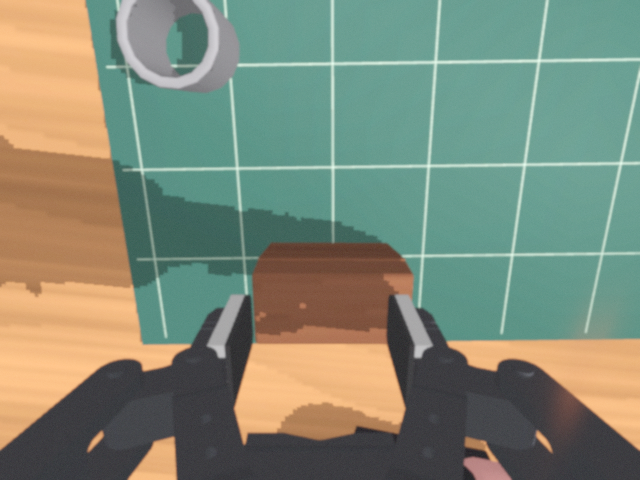

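The wedge (255–410, 245–340) still stands, but it's ahead of the pads (255/400, 300–350) rather than between them. I'll measure it with the wrist depth.

```bash
python3 - <<'E'
from h import *
C=cam("wrist");p,d=manip.grab_frame("wrist");P=cloud(C,d)*1000
m=np.zeros(d.shape,bool);m[240:350,245:420]=1
w=p.astype(int); br=m&(w[...,0]>w[...,1]*1.25)&(P[...,2]>5)
q=P[br]; print(len(q),np.percentile(q[:,2],[1,10,50,90,99]))
for lo,hi in((5,30),(30,50),(50,62),(62,75)):
    k=q[(q[:,2]>lo)&(q[:,2]<hi)]
    if len(k)>10: print(lo,hi,len(k),k.min(0),k.max(0),cv2.minAreaRect(k[:,:2].astype(np.float32)))
for v in (250,265,280,300,320,338): print(v,np.round(P[v,330]),p[v,330])
E
```

```text
14115 [13.67048423 43.36174399 69.45861831 70.42549384 71.5696877 ]
5 30 779 [ 613.48044553 -297.65579522    6.42493544] [ 624.35974052 -235.8740586    29.97301312] ((618.8422241210938, -266.7679748535156), (4.480189800262451, 62.073787689208984), 6.393956184387207)
30 50 1026 [ 609.98258244 -298.14079059   30.01339814] [ 619.98908322 -235.97207563   49.97578788] ((614.89306640625, -267.0920104980469), (3.982996702194214, 62.35544967651367), 6.206873416900635)
50 62 1255 [ 608.82512616 -298.32511094   50.01553826] [ 617.61514678 -235.48457603   61.98283391] ((612.9464721679688, -266.9925537109375), (2.6288673877716064, 63.23191833496094), 6.421570301055908)
62 75 10921 [ 608.57318871 -298.19277029   62.00236431] [ 647.43329917 -234.73741806   71.96513413] ((627.9481201171875, -265.4031677246094), (32.74658966064453, 63.13515090942383), 6.340426445007324)
250 [ 617. -267.   29.] [94 59 47]
265 [ 612. -268.   61.] [110  70  55]
280 [ 615. -268.   70.] [134  88  67]
300 [ 624. -267.   70.] [129  84  61]
320 [ 632. -266.   71.] [128  84  64]
338 [ 641. -265.   70.] [176 116  87]
```

```bash
python3 - <<'E'
from h import *
C=cam("wrist");p,d=manip.grab_frame("wrist");P=cloud(C,d)*1000
for v in (290,298,305,320,335,345): print(v,[(u,np.round(P[v,u]).astype(int).tolist()) for u in (225,240,248,258,382,392,400,412,420)])
plan()
E
```

```text
290 [(225, [657, -322, 3]), (240, [656, -313, 4]), (248, [655, -309, 4]), (258, [622, -296, 70]), (382, [617, -247, 70]), (392, [616, -243, 71]), (400, [616, -240, 70]), (412, [617, -234, 68]), (420, [644, -211, 4])]
298 [(225, [662, -322, 4]), (240, [620, -300, 84]), (248, [620, -298, 83]), (258, [626, -295, 70]), (382, [620, -246, 70]), (392, [614, -246, 83]), (400, [613, -243, 85]), (412, [650, -214, 3]), (420, [649, -210, 5])]
305 [(225, [667, -322, 3]), (240, [620, -299, 90]), (248, [623, -297, 83]), (258, [629, -295, 70]), (382, [623, -246, 70]), (392, [616, -245, 84]), (400, [613, -244, 89]), (412, [613, -240, 89]), (420, [653, -209, 4])]
320 [(225, [620, -302, 99]), (240, [621, -298, 97]), (248, [627, -297, 86]), (258, [635, -295, 72]), (382, [630, -245, 71]), (392, [621, -245, 87]), (400, [614, -246, 99]), (412, [613, -242, 100]), (420, [613, -240, 100])]
335 [(225, [620, -300, 108]), (240, [625, -297, 99]), (248, [633, -296, 87]), (258, [643, -294, 70]), (382, [637, -244, 70]), (392, [626, -245, 88]), (400, [618, -245, 101]), (412, [613, -244, 110]), (420, [613, -242, 109])]
345 [(225, [620, -299, 114]), (240, [628, -297, 101]), (248, [637, -296, 87]), (258, [693, -301, 0]), (382, [685, -225, 0]), (392, [630, -244, 89]), (400, [622, -245, 101]), (412, [613, -245, 114]), (420, [613, -243, 114])]
t 23.83 pos [ 627.5 -270.2   59.6] yaw 96.5 F [-0.3  0.5  0. ] gap 52.0 gf 0.0
```

```bash
python3 - <<'E'
from h import *
C=cam("scene");p,d=manip.grab_frame("scene");P=cloud(C,d)*1000
u,v=map(int,proj(C,[.628,-.268,.08])); print(u,v)
c=p[max(0,v-90):v+90,max(0,u-110):u+110]; cv2.imwrite("pics/s2.png",cv2.resize(c[:,:,::-1],None,fx=3,fy=3,interpolation=cv2.INTER_CUBIC))
print(np.linalg.norm(cam("wrist")[3].T@cam("wrist")[4]), -cam("wrist")[3].T@cam("wrist")[4], cam("wrist")[3][2])
E
```

```text
239 385
0.6550147833650148 [ 0.55186867 -0.27918361  0.21573562] [ 0.29613171  0.03350683 -0.95455922]
```

View pics/s2.png

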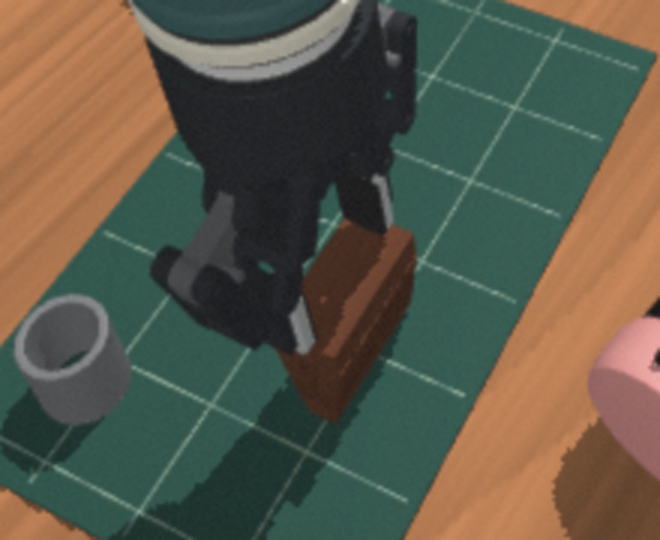

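The scene crop shows the finger pads closing over the wedge top, with tips near (305,345) and (385,230). The fingertips stand higher than I assumed at this opening. I'll open, recentre in y, and go lower.

Emit:
send_rows --plan '[[[0, 0.005, 0], [0, 0, 0], 64], [[0, 0.012, -0.02], [0, 0, 0], 74], [[0, 0.012, -0.02], [0, 0, 0], 85], [[0, 0.012, -0.02], [0, 0, 0], 85], [[0, 0.012, -0.02], [0, 0, 0], 85], [[0, 0.012, 0.01], [0, 0, 0], 85], [[0, 0.012, 0.04], [0, 0, 0], 85], [[0, 0.012, 0.06], [0, 0, 0], 85], [[0, 0.012, 0.06], [0, 0, 0], 85], [[0, 0.012, 0.06], [0, 0, 0], 85]]'

```text
time: 24.72
position: [0.6264, -0.2665, 0.0404]
orientation: [[-0.994, -0.112, -0.002], [-0.112, 0.994, 0.001], [0.002, 0.001, -1.0]]
force: [-0.6, 1.0, 0.5]
finger_gap: 0.0849
grasp_force: 0.0
```

```bash
python3 - <<'E'
from h import *
C=cam("wrist");p,d=manip.grab_frame("wrist");P=cloud(C,d)*1000
m=np.zeros(d.shape,bool);m[240:350,200:450]=1
k=P[m&(abs(P[...,2]-69)<4)]; print(cv2.minAreaRect(k[:,:2].astype(np.float32)),len(k))
g=np.zeros(d.shape,bool);g[285:480,:]=1; dark=g&(d>0)&(d<.25)&(P[...,2]<200)&(P[...,2]>5)
cols=[(u,int(P[285:400,u,2][ (d[285:400,u]>0)].min())) for u in range(180,460,12)]; print(cols)
plan()
E
```

```text
((622.753662109375, -266.3596496582031), (22.279417037963867, 87.67759704589844), 6.511842250823975) 10805
[(180, 3), (192, 0), (204, 0), (216, 0), (228, 0), (240, 0), (252, 0), (264, 0), (276, 0), (288, 0), (300, 0), (312, 0), (324, 0), (336, 0), (348, 0), (360, 0), (372, 0), (384, 0), (396, 0), (408, 0), (420, 0), (432, 0), (444, 0), (456, 2)]
t 24.77 pos [ 626.9 -266.7   41.1] yaw 96.5 F [ 1.4 -1.1  0.1] gap 84.8 gf 0.0
```

Emit:
send_rows --plan '[[[0, 0, 0], [0, 0, 0], 78], [[0, 0, 0], [0, 0, 0], 72], [[0, 0, 0], [0, 0, 0], 66], [[0, 0, 0], [0, 0, 0], 60], [[0, 0, 0], [0, 0, 0], 52], [[0, 0, 0], [0, 0, 0], 52], [[0, 0, 0], [0, 0, 0], 52], [[0, 0, 0], [0, 0, 0], 52]]'

```text
time: 25.43
position: [0.6281, -0.2668, 0.0428]
orientation: [[-0.994, -0.113, 0.002], [-0.113, 0.994, -0.0], [-0.002, -0.001, -1.0]]
force: [0.2, 0.6, 5.8]
finger_gap: 0.0617
grasp_force: 87.6
```

```bash
python3 - <<'E'
from h import *
p,d=manip.grab_frame("wrist"); cv2.imwrite("pics/w3.png",p[200:420,160:480,::-1])
x,y=jig(38.0,0)
plan((x,y,150,100.85))
E
```

```text
t 25.48 pos [ 628.1 -266.8   42.8] yaw 96.5 F [-0.9  0.7  5.6] gap 61.4 gf 87.6
[-0.0499, 1.6225, -0.3583] [-0.0005, 0.0013, -0.0487] rows 12.5
```

View pics/w3.png

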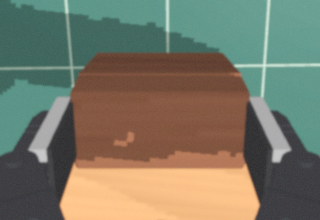

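The wedge is gripped squarely by its y ends at crop (70–245, 90–165), 87 N. I'll carry it to the jig.

Emit:
send_rows --plan '[[[0, 0, -0.08], [0, 0, 0], 52], [[0, 0, -0.18], [0, 0, 0], 52], [[0, 0, -0.28], [0, 0, 0], 52], [[0, 0.05, -0.35], [0, 0, 0], 52], [[-0.01, 0.15, -0.36], [0, 0, -0.01], 52], [[-0.01, 0.27, -0.36], [0, 0, -0.02], 52], [[-0.02, 0.39, -0.36], [0, 0, -0.04], 52], [[-0.03, 0.51, -0.36], [0, 0, -0.049], 52], [[-0.03, 0.63, -0.36], [0, 0, -0.049], 52], [[-0.03, 0.75, -0.36], [0, 0, -0.049], 52], [[-0.04, 0.87, -0.36], [0, 0, -0.049], 52], [[-0.05, 0.96, -0.36], [0, 0, -0.049], 52], [[-0.05, 1.0, -0.36], [0, 0, -0.049], 52], [[-0.05, 1.0, -0.36], [0, 0, -0.049], 52], [[-0.05, 1.0, -0.36], [0, 0, -0.049], 52]]'

```text
time: 26.73
position: [0.6081, 0.0324, 0.1494]
orientation: [[-0.982, -0.189, -0.0], [-0.189, 0.982, -0.001], [0.0, -0.001, -1.0]]
force: [0.4, -0.3, -1.1]
finger_gap: 0.0614
grasp_force: 87.0
```

```bash
python3 -c "
from h import *
x,y=jig(38.0,0)
plan((x,y,150,100.85))"
```

```text
t 26.73 pos [608.1  32.4 149.4] yaw 100.9 F [ 0.4 -0.3 -1.1] gap 61.4 gf 87.0
[-0.0513, 0.6221, -0.0025] [-0.0006, -0.0003, 0.0004] rows 5.0
```

Emit:
send_rows --plan '[[[-0.01, 0.12, 0], [0, 0, 0], 52], [[-0.02, 0.24, 0], [0, 0, 0], 52], [[-0.03, 0.36, 0], [0, 0, 0], 52], [[-0.04, 0.48, 0], [0, 0, 0], 52], [[-0.05, 0.57, 0], [0, 0, 0], 52], [[-0.051, 0.61, 0], [0, 0, 0], 52], [[-0.051, 0.622, 0], [0, 0, 0], 52], [[-0.051, 0.622, 0.03], [0, 0, 0], 52], [[-0.051, 0.622, 0.07], [0, 0, 0], 52], [[-0.051, 0.622, 0.07], [0, 0, 0], 52], [[-0.051, 0.622, 0.07], [0, 0, 0], 52], [[-0.051, 0.622, 0.07], [0, 0, 0], 52]]'

```text
time: 27.73
position: [0.5884, 0.2175, 0.1282]
orientation: [[-0.983, -0.186, -0.0], [-0.186, 0.983, -0.001], [0.001, -0.001, -1.0]]
force: [0.5, 0.8, -0.4]
finger_gap: 0.0614
grasp_force: 87.0
```

```bash
python3 - <<'E'
from h import *
injig()
x,y=jig(38.0,0)
plan((x,y,90,100.85))
C=cam("wrist");p,d=manip.grab_frame("wrist");P=cloud(C,d)*1000; D=P[...,:2]-JO;a=np.radians(JY)
X=D@[np.cos(a),np.sin(a)];Y=D@[-np.sin(a),np.cos(a)]
m=(abs(P[...,2]-72)<3)&(abs(Y)<31)&(X>-50)&(X<35)
print("pack",X[m].min(),X[m].max(),Y[m].min(),Y[m].max(),m.sum())
for z0,z1 in((85,100),(100,120),(120,134),(142,152)):
    k=(P[...,2]>z0)&(P[...,2]<z1)&(abs(Y)<25)
    if k.sum()>20: print(z0,k.sum(),np.round([np.median(X[k]),X[k].min(),X[k].max(),np.median(P[...,2][k])],1))
cv2.imwrite("pics/w4.png",p[:,:,::-1])
E
```

```text
jig tcp [38.3  -1.18] Fjig [ 0.7  0.6 -0.4]
t 27.73 pos [588.4 217.5 128.2] yaw 100.7 F [ 0.5  0.8 -0.4] gap 61.4 gf 87.0
t 27.73 pos [588.4 217.5 128.2] yaw 100.7 F [ 0.5  0.8 -0.4] gap 61.4 gf 87.0
[0.0009, 0.004, 0.1274] [-0.0005, -0.0004, -0.0013] rows 1.4
pack -49.99748110922434 26.02911993424623 -30.178388651951465 30.597737154341317 14300
85 409 [31.5 30.4 32.9 94.5]
100 908 [ 28.6  26.7  30.6 110.7]
120 831 [ 25.6  24.   27.2 127.4]
142 1517 [ 23.4  22.4  24.2 147.3]
```

View pics/w4.png

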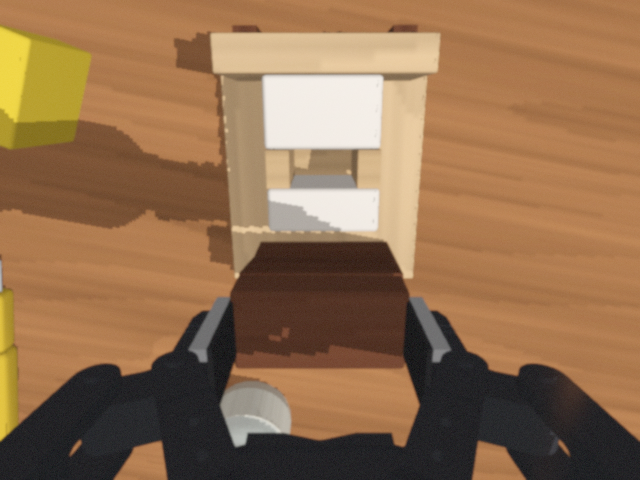

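The wrist view shows the pack tight and square: fence (325,55), thick (322,110), frame (323,168), thin (323,210). The wedge is above the gap at (320,310), and in depth its centre (≈39) matches the gap centre (≈39). I'll lower it.

Emit:
send_rows --plan '[[[0, 0.003, 0.03], [0, 0, -0.001], 52], [[0, 0.003, 0.06], [0, 0, -0.001], 52], [[0, 0.003, 0.09], [0, 0, -0.001], 52], [[0, 0.003, 0.12], [0, 0, -0.001], 52], [[0, 0.003, 0.14], [0, 0, -0.001], 52], [[0, 0.003, 0.15], [0, 0, -0.001], 52], [[0, 0.003, 0.155], [0, 0, -0.001], 52], [[0, 0.003, 0.155], [0, 0, -0.001], 52], [[0, 0.003, 0.155], [0, 0, -0.001], 52]]'

```text
time: 28.53
position: [0.5878, 0.2201, 0.0821]
orientation: [[-0.982, -0.19, -0.0], [-0.19, 0.982, -0.0], [0.0, -0.0, -1.0]]
force: [-0.7, -0.8, -0.4]
finger_gap: 0.0615
grasp_force: 87.1
```

```bash
python3 -c "
from h import *
injig()"
```

```text
jig tcp [38.16  1.57] Fjig [-0.8 -0.7 -0.4]
t 28.53 pos [587.8 220.1  82.1] yaw 101.0 F [-0.7 -0.8 -0.4] gap 61.5 gf 87.1
```

Emit:
send_rows --plan '[[[0, -0.003, 0.004], [0, 0, 0.001], 52], [[0, -0.003, 0.008], [0, 0, 0.001], 52], [[0, -0.003, 0.011], [0, 0, 0.001], 52], [[0, -0.003, 0.014], [0, 0, 0.001], 52], [[0, -0.003, 0.017], [0, 0, 0.001], 52], [[0, -0.003, 0.017], [0, 0, 0.001], 52]]'

```text
time: 29.03
position: [0.5873, 0.2193, 0.0775]
orientation: [[-0.982, -0.189, -0.002], [-0.189, 0.982, 0.0], [0.002, 0.0, -1.0]]
force: [-4.4, -1.4, 6.5]
finger_gap: 0.0614
grasp_force: 87.8
```

```bash
python3 -c "
from h import *
injig()"
```

```text
jig tcp [37.57  0.8 ] Fjig [-4.6 -0.5  6.5]
t 29.03 pos [587.3 219.3  77.5] yaw 100.9 F [-4.4 -1.4  6.5] gap 61.4 gf 87.8
```

Emit:
send_rows --plan '[[[0.002, 0, 0.003], [0, 0, 0], 52], [[0.003, 0, 0.006], [0, 0, 0], 52], [[0.003, 0, 0.008], [0, 0, 0], 52], [[0.003, 0, 0.01], [0, 0, 0], 52], [[0.003, 0, 0.01], [0, 0, 0], 52]]'

```text
time: 29.45
position: [0.5873, 0.2193, 0.0765]
orientation: [[-0.982, -0.188, -0.0], [-0.188, 0.982, 0.001], [-0.0, 0.001, -1.0]]
force: [-8.6, -1.9, 17.2]
finger_gap: 0.0613
grasp_force: 89.1
```

```bash
python3 -c "
from h import *
injig()"
```

```text
jig tcp [37.53  0.81] Fjig [-8.8 -0.2 17.2]
t 29.45 pos [587.3 219.3  76.5] yaw 100.9 F [-8.6 -1.9 17.2] gap 61.3 gf 89.1
```

Emit:
send_rows --plan '[[[0.003, 0, 0.001], [0, 0, 0], 52], [[0.006, 0, 0.002], [0, 0, 0], 52], [[0.006, 0, 0.002], [0, 0, 0], 52], [[0.006, 0, 0.002], [0, 0, 0], 52]]'

```text
time: 29.78
position: [0.5873, 0.2192, 0.0765]
orientation: [[-0.982, -0.188, 0.004], [-0.188, 0.982, 0.002], [-0.004, 0.001, -1.0]]
force: [-5.5, -2.2, 16.7]
finger_gap: 0.0615
grasp_force: 89.0
```

```bash
python3 -c "
from h import *
injig()"
```

```text
jig tcp [37.49  0.78] Fjig [-5.8 -1.1 16.7]
t 29.78 pos [587.3 219.2  76.5] yaw 100.9 F [-5.5 -2.2 16.7] gap 61.5 gf 89.0
```

Emit:
send_rows --plan '[[[0.004, 0, 0.001], [0, 0, 0], 52], [[0.008, 0, 0.003], [0, 0, 0], 52], [[0.008, 0, 0.004], [0, 0, 0], 52], [[0.008, 0, 0.004], [0, 0, 0], 52]]'

```text
time: 30.12
position: [0.5871, 0.2192, 0.0764]
orientation: [[-0.982, -0.188, 0.008], [-0.188, 0.982, 0.003], [-0.009, 0.002, -1.0]]
force: [-1.9, -0.8, 17.7]
finger_gap: 0.0614
grasp_force: 89.2
```

```bash
python3 -c "
from h import *
injig()"
```

```text
jig tcp [37.34  0.79] Fjig [-2.1 -0.4 17.7]
t 30.12 pos [587.1 219.2  76.4] yaw 100.8 F [-1.9 -0.8 17.7] gap 61.4 gf 89.2
```

Emit:
send_rows --plan '[[[0.002, 0, 0.002], [0, 0, 0], 60], [[0.002, 0, 0.002], [0, 0, 0], 68], [[0.002, 0, 0.002], [0, 0, 0], 76], [[0.002, 0, 0.002], [0, 0, 0], 85], [[0.002, 0, 0.002], [0, 0, 0], 85], [[0.002, 0, 0.002], [0, 0, 0], 85], [[0.002, 0, -0.08], [0, 0, 0], 85], [[0.002, 0, -0.2], [0, 0, 0], 85], [[0.002, -0.02, -0.3], [0, 0, 0], 85], [[0, -0.13, -0.3], [0, 0, 0], 85], [[0, -0.26, -0.3], [0, 0, 0], 85], [[0, -0.39, -0.3], [0, 0, 0], 85], [[0, -0.52, -0.3], [0, 0, 0], 85], [[0, -0.65, -0.3], [0, 0, 0], 85], [[0, -0.78, -0.3], [0, 0, 0], 85], [[0, -0.9, -0.3], [0, 0, 0], 85], [[0, -0.97, -0.3], [0, 0, 0], 85], [[0, -1, -0.3], [0, 0, 0], 85], [[0, -1, -0.3], [0, 0, 0], 85], [[0, -1, -0.3], [0, 0, 0], 85]]' --squeeze 25

```text
time: 31.78
position: [0.6395, -0.0749, 0.1617]
orientation: [[-0.982, -0.189, -0.001], [-0.189, 0.982, 0.001], [0.001, 0.001, -1.0]]
force: [-0.1, 0.4, -0.5]
finger_gap: 0.0846
grasp_force: 0.0
```

```bash
python3 - <<'E'
from h import *
p,Q=look("top5",(160,180,130,130,4))
for a,b,z,h,n in((-53,-20,72,6,"thick"),(3,24,72,5,"thin"),(-16,-1,72,6,"frame"),(15,65,104,12,"wedge")):
    q=Q[(abs(Q[...,2]-z)<h)&(Q[...,0]>a)&(Q[...,0]<b)&(abs(Q[...,1])<45)];print(n,len(q),cv2.minAreaRect(q[:,:2].astype(np.float32)),q.min(0)[:2],q.max(0)[:2],np.median(q[:,2]))
plan((531.4,-341,150,96.6))
E
```

```text
thick 546 ((-36.51677322387695, -1.6525917053222656), (59.86148452758789, 32.92950439453125), 89.95956420898438) [-52.97761458 -31.58365512] [-20.03130338  28.2894641 ] 71.79775944839616
thin 338 ((13.558343887329102, -1.3281326293945312), (59.84075164794922, 20.921018600463867), 89.75372314453125) [  3.01791105 -31.21469463] [23.99887267 28.58526768] 71.89853781078331
frame 106 ((-8.518987655639648, -0.9774932861328125), (14.517563819885254, 60.369354248046875), 0.4070943295955658) [-15.96820926 -31.10983197] [-1.04592308 29.25338238] 72.1651601405895
wedge 613 ((37.39669418334961, -1.3171653747558594), (64.0600814819336, 32.28300857543945), 89.82188415527344) [ 21.19569481 -33.31119665] [53.57132706 30.67533273] 102.32909790289406
t 31.83 pos [639.5 -73.6 161.8] yaw 101.0 F [-0.4 -0.3 -0.5] gap 84.9 gf 0.0
[0.524, -0.806, 0.038] [0.0011, -0.0003, 0.049] rows 7.4
```

View pics/top5.png

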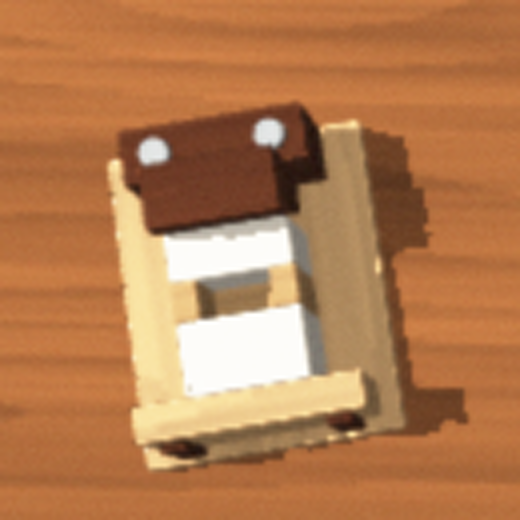

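The wedge is jammed and holding after release: top at z 102, foot about 24 mm above the floor, square. The pack is tight, with no gaps visible between (165–310, 225–390). Now the collar: I'll hover first and measure the fingertip height.

Emit:
send_rows --plan '[[[0.08, -0.12, 0], [0, 0, 0], 85], [[0.16, -0.24, 0], [0, 0, 0], 80], [[0.24, -0.36, 0], [0, 0, 0], 70], [[0.32, -0.48, 0], [0, 0, 0], 60], [[0.4, -0.6, 0.05], [0, 0, 0], 50], [[0.47, -0.71, 0.1], [0, 0, 0], 50], [[0.51, -0.78, 0.15], [0, 0, 0], 50], [[0.524, -0.806, 0.18], [0, 0, 0], 50], [[0.524, -0.806, 0.18], [0, 0, 0], 50], [[0.524, -0.806, 0.18], [0, 0, 0], 50], [[0.524, -0.806, 0.18], [0, 0, 0], 50], [[0.524, -0.806, 0.18], [0, 0, 0], 50]]'

```text
time: 32.83
position: [0.5332, -0.3406, 0.109]
orientation: [[-0.981, -0.193, 0.002], [-0.193, 0.981, 0.001], [-0.002, 0.0, -1.0]]
force: [0.6, -0.2, 0.4]
finger_gap: 0.0497
grasp_force: 0.0
```

```bash
python3 - <<'E'
from h import *
C=cam("wrist");p,d=manip.grab_frame("wrist");P=cloud(C,d)*1000;np.savez("w5.npz",p=p,P=P)
cv2.imwrite("pics/w5.png",p[:,:,::-1])
plan((531.4,-341,80,100.9))
z=manip.read_state()["position"][2]*1000
for v in range(284,330,6): print(v,[(u,np.round(P[v,u]-[0,0,z]).astype(int).tolist()) for u in (236,242,248,394,400,406)])
k=P[(abs(P[...,2]-45)<3)&(np.hypot(P[...,0]-531,P[...,1]+341)<35)]
print(len(k),cv2.minEnclosingCircle(k[:,:2].astype(np.float32)) if len(k) else 0)
E
```

```text
t 32.88 pos [ 532.9 -341.   109.1] yaw 101.1 F [ 0.5 -0.7 -0.1] gap 49.9 gf 0.0
[0.0051, 0.0009, 0.0969] [0.0001, 0.0012, 0.0022] rows 1.2
284 [(236, [588, -391, -109]), (242, [586, -387, -108]), (248, [585, -382, -106]), (394, [565, -281, -106]), (400, [564, -277, -106]), (406, [563, -273, -106])]
290 [(236, [592, -390, -109]), (242, [591, -386, -108]), (248, [589, -382, -106]), (394, [569, -280, -104]), (400, [568, -276, -105]), (406, [567, -272, -104])]
296 [(236, [528, -373, 22]), (242, [528, -371, 22]), (248, [527, -369, 23]), (394, [517, -316, 22]), (400, [517, -314, 23]), (406, [517, -312, 22])]
302 [(236, [528, -372, 28]), (242, [527, -370, 28]), (248, [527, -368, 27]), (394, [517, -317, 28]), (400, [517, -315, 27]), (406, [516, -313, 27])]
308 [(236, [528, -371, 31]), (242, [527, -369, 32]), (248, [529, -367, 29]), (394, [517, -318, 32]), (400, [517, -316, 31]), (406, [516, -314, 32])]
314 [(236, [528, -370, 36]), (242, [527, -368, 37]), (248, [531, -367, 28]), (394, [518, -318, 35]), (400, [517, -317, 36]), (406, [517, -315, 35])]
320 [(236, [528, -370, 40]), (242, [528, -368, 39]), (248, [532, -366, 32]), (394, [520, -318, 35]), (400, [518, -317, 39]), (406, [516, -316, 41])]
326 [(236, [527, -369, 44]), (242, [529, -367, 40]), (248, [535, -366, 31]), (394, [522, -318, 36]), (400, [518, -318, 43]), (406, [517, -316, 43])]
1542 ((530.9058837890625, -340.0531005859375), 19.96344757080078)
```

View pics/w5.png

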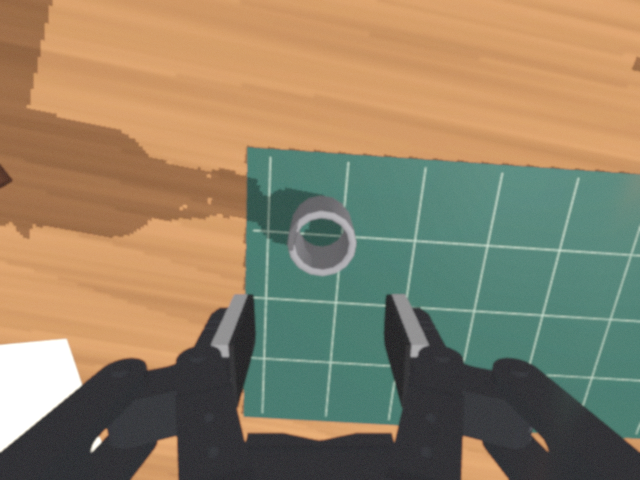

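The wrist view shows the collar standing at (322,243), centre (530.9,−340.1). The finger tips end at rows 295–300, about 20 mm above the TCP value read, which agrees with the wedge miss. I'll go down to TCP z ≈ 18 in steps, watching force.

Emit:
send_rows --plan '[[[0.004, 0.002, 0], [0, 0, 0], 60], [[0.004, 0.002, 0.05], [0, 0, 0], 70], [[0.004, 0.002, 0.12], [0, 0, 0], 70], [[0.004, 0.002, 0.18], [0, 0, 0], 70], [[0.004, 0.002, 0.22], [0, 0, 0], 70], [[0.004, 0.002, 0.24], [0, 0, 0], 70], [[0.004, 0.002, 0.24], [0, 0, 0], 70], [[0.004, 0.002, 0.24], [0, 0, 0], 70], [[0.004, 0.002, 0.24], [0, 0, 0], 70]]'

```text
time: 33.63
position: [0.5303, -0.3435, 0.0373]
orientation: [[-0.982, -0.189, 0.002], [-0.189, 0.982, -0.001], [-0.001, -0.001, -1.0]]
force: [-0.4, -0.3, 0.6]
finger_gap: 0.0697
grasp_force: 0.0
```

```bash
python3 - <<'E'
from h import *
C=cam("wrist");p,d=manip.grab_frame("wrist");P=cloud(C,d)*1000
plan((531.6,-340.3,18,101))
z=manip.read_state()["position"][2]*1000
m=np.zeros(d.shape,bool); m[290:330,180:460]=1; dk=m&(d>0)&(d<.2); print("lowest finger z",np.percentile(P[dk][:,2],[0.5,2,10]) if dk.any() else None)
k=P[(abs(P[...,2]-45)<3)&(np.hypot(P[...,0]-531,P[...,1]+341)<24)]
print(len(k),cv2.minEnclosingCircle(k[:,:2].astype(np.float32)) if len(k) else 0)
E
```

```text
t 33.68 pos [ 530.3 -343.5   37.4] yaw 100.9 F [0.6 0.3 0.1] gap 70.1 gf 0.0
[-0.006, 0.0099, 0.0645] [-0.0008, 0.001, -0.0015] rows 1.0
lowest finger z [12.63408237 14.16392336 21.04395978]
3091 ((530.7615356445312, -340.1878662109375), 20.104047775268555)
```

```bash
python3 - <<'E'
from h import *
C=cam("wrist");p,d=manip.grab_frame("wrist");P=cloud(C,d)*1000
for v in (286,292,298,304,316): print(v,[(u,int(P[v,u,2])) for u in range(180,260,8)],[(u,int(P[v,u,2])) for u in range(388,468,8)])
E
```

```text
286 [(180, 1), (188, 1), (196, 0), (204, 0), (212, 1), (220, 1), (228, 3), (236, 2), (244, 3), (252, 2)] [(388, 4), (396, 3), (404, 3), (412, 3), (420, 4), (428, 3), (436, 3), (444, 3), (452, 3), (460, 3)]
292 [(180, 0), (188, 0), (196, 1), (204, 1), (212, 0), (220, 0), (228, 3), (236, 2), (244, 4), (252, 3)] [(388, 3), (396, 3), (404, 4), (412, 3), (420, 4), (428, 3), (436, 3), (444, 4), (452, 4), (460, 4)]
298 [(180, 1), (188, 0), (196, 0), (204, 1), (212, 0), (220, 0), (228, 3), (236, 3), (244, 3), (252, 3)] [(388, 4), (396, 3), (404, 4), (412, 3), (420, 4), (428, 3), (436, 3), (444, 3), (452, 4), (460, 3)]
304 [(180, 0), (188, 0), (196, 0), (204, 65), (212, 66), (220, 65), (228, 4), (236, 4), (244, 3), (252, 3)] [(388, 4), (396, 2), (404, 3), (412, 4), (420, 66), (428, 66), (436, 65), (444, 3), (452, 3), (460, 3)]
316 [(180, 0), (188, 67), (196, 74), (204, 74), (212, 75), (220, 66), (228, 2), (236, 3), (244, 4), (252, 3)] [(388, 3), (396, 4), (404, 4), (412, 2), (420, 68), (428, 75), (436, 74), (444, 75), (452, 67), (460, 3)]
```

Emit:
send_rows --plan '[[[-0.003, 0.009, 0.01], [0, 0, -0.001], 70], [[-0.003, 0.009, 0.03], [0, 0, -0.001], 70], [[-0.003, 0.009, 0.05], [0, 0, -0.001], 70], [[-0.003, 0.009, 0.05], [0, 0, -0.001], 70], [[-0.003, 0.009, 0.05], [0, 0, -0.001], 70]]'

```text
time: 34.15
position: [0.5295, -0.34, 0.0204]
orientation: [[-0.982, -0.19, -0.001], [-0.19, 0.982, 0.001], [0.001, 0.001, -1.0]]
force: [-0.2, 0.2, -0.3]
finger_gap: 0.0696
grasp_force: 0.0
```

```bash
python3 - <<'E'
from h import *
plan((531.4,-340.3,15,101))
C=cam("wrist");p,d=manip.grab_frame("wrist");P=cloud(C,d)*1000
for v in (298,304,310): print(v,[(u,int(P[v,u,2])) for u in range(188,236,8)],[(u,int(P[v,u,2])) for u in range(404,452,8)])
E
```

```text
t 34.15 pos [ 529.5 -340.    20.4] yaw 101.0 F [-0.2  0.2 -0.3] gap 69.6 gf 0.0
[-0.0062, -0.0024, 0.018] [0.0005, -0.0007, -0.0005] rows 0.6
298 [(188, 1), (196, 176), (204, 0), (212, 4), (220, 3), (228, 4)] [(404, 3), (412, 4), (420, 3), (428, 3), (436, 4), (444, 3)]
304 [(188, 1), (196, 1), (204, 47), (212, 47), (220, 49), (228, 3)] [(404, 3), (412, 176), (420, 49), (428, 48), (436, 49), (444, 4)]
310 [(188, 0), (196, 1), (204, 53), (212, 52), (220, 48), (228, 3)] [(404, 3), (412, 3), (420, 50), (428, 53), (436, 54), (444, 4)]
```

Emit:
send_rows --plan '[[[-0.006, 0, 0.01], [0, 0, 0], 70], [[-0.006, 0, 0.02], [0, 0, 0], 70], [[-0.006, 0, 0.02], [0, 0, 0], 62], [[-0.006, 0, 0.02], [0, 0, 0], 55], [[-0.006, 0, 0.02], [0, 0, 0], 49], [[-0.006, 0, 0.02], [0, 0, 0], 44], [[-0.006, 0, 0.02], [0, 0, 0], 40], [[-0.006, 0, 0.02], [0, 0, 0], 36], [[-0.006, 0, 0.02], [0, 0, 0], 32], [[-0.006, 0, 0.02], [0, 0, 0], 32], [[-0.006, 0, 0.02], [0, 0, 0], 32]]'

```text
time: 35.12
position: [0.5318, -0.34, 0.0156]
orientation: [[-0.982, -0.19, 0.0], [-0.19, 0.982, -0.0], [-0.0, -0.0, -1.0]]
force: [-1.3, 0.9, 4.7]
finger_gap: 0.0394
grasp_force: 25.2
```

```bash
python3 - <<'E'
from h import *
x,y=jig(-9+.7,-.5)
plan((x,y,145,100.9))
C=cam("wrist");p,d=manip.grab_frame("wrist");P=cloud(C,d)*1000
k=P[(abs(P[...,2]-45)<4)&(np.hypot(P[...,0]-531,P[...,1]+341)<24)]
print(len(k),k[:,2].mean(),cv2.minEnclosingCircle(k[:,:2].astype(np.float32)) if len(k) else 0)
E
```

```text
t 35.12 pos [ 531.8 -340.    15.6] yaw 101.0 F [-1.3  0.9  4.7] gap 39.4 gf 25.2
[-0.3831, 1.791, -0.4317] [-0.0001, 0.0002, 0.0006] rows 14.0
4809 45.00515647831883 ((530.527099609375, -341.0984191894531), 23.788957595825195)
```

Emit:
send_rows --plan '[[[0, 0, -0.08], [0, 0, 0], 32], [[0, 0, -0.18], [0, 0, 0], 32], [[0, 0, -0.28], [0, 0, 0], 32], [[-0.02, 0.05, -0.38], [0, 0, 0], 32], [[-0.04, 0.15, -0.43], [0, 0, 0], 32], [[-0.06, 0.27, -0.43], [0, 0, 0], 32], [[-0.09, 0.39, -0.43], [0, 0, 0], 32], [[-0.12, 0.51, -0.43], [0, 0, 0], 32], [[-0.14, 0.63, -0.43], [0, 0, 0], 32], [[-0.16, 0.75, -0.43], [0, 0, 0], 32], [[-0.18, 0.87, -0.43], [0, 0, 0], 32], [[-0.2, 0.96, -0.43], [0, 0, 0], 32], [[-0.21, 1.0, -0.43], [0, 0, 0], 32], [[-0.21, 1.0, -0.43], [0, 0, 0], 32], [[-0.21, 1.0, -0.43], [0, 0, 0], 32]]'

```text
time: 36.42
position: [0.5366, -0.0339, 0.1441]
orientation: [[-0.982, -0.191, 0.0], [-0.191, 0.982, -0.001], [0.0, -0.001, -1.0]]
force: [-0.3, -0.6, 0.0]
finger_gap: 0.0391
grasp_force: 25.4
```

```bash
python3 -c "
from h import *
x,y=jig(-7.4,-.5)
plan((x,y,145,100.9))"
```

```text
t 36.42 pos [536.6 -33.9 144.1] yaw 101.0 F [-0.3 -0.6  0. ] gap 39.1 gf 25.4
[-0.177, 0.7923, -0.0037] [-0.0005, -0.0001, 0.001] rows 6.3
```

Emit:
send_rows --plan '[[[-0.03, 0.12, 0], [0, 0, 0], 32], [[-0.06, 0.24, 0], [0, 0, 0], 32], [[-0.09, 0.36, 0], [0, 0, 0], 32], [[-0.12, 0.48, 0], [0, 0, 0], 32], [[-0.14, 0.6, 0], [0, 0, 0], 32], [[-0.16, 0.7, 0], [0, 0, 0], 32], [[-0.175, 0.76, 0], [0, 0, 0], 32], [[-0.177, 0.785, 0], [0, 0, 0], 32], [[-0.177, 0.792, 0.06], [0, 0, 0], 32], [[-0.177, 0.792, 0.12], [0, 0, 0], 32], [[-0.177, 0.792, 0.15], [0, 0, 0], 32], [[-0.177, 0.792, 0.15], [0, 0, 0], 32], [[-0.177, 0.792, 0.15], [0, 0, 0], 32], [[-0.177, 0.792, 0.15], [0, 0, 0], 32]]'

```text
time: 37.58
position: [0.5446, 0.2088, 0.1]
orientation: [[-0.982, -0.188, 0.001], [-0.188, 0.982, 0.0], [-0.001, -0.0, -1.0]]
force: [-0.4, 0.4, 0.5]
finger_gap: 0.0392
grasp_force: 25.4
```

```bash
python3 - <<'E'
from h import *
injig()
x,y=jig(-7.4,-.5)
plan((x,y,84.6,100.9))
E
```

```text
jig tcp [-6.38 -1.39] Fjig [-0.3  0.5  0.5]
t 37.58 pos [544.6 208.8 100. ] yaw 100.8 F [-0.4  0.4  0.5] gap 39.2 gf 25.4
t 37.58 pos [544.6 208.8 100. ] yaw 100.8 F [-0.4  0.4  0.5] gap 39.2 gf 25.4
[0.0035, 0.003, 0.0515] [-0.0001, 0.0009, -0.0006] rows 0.9
```

Emit:
send_rows --plan '[[[0.003, 0.001, 0.02], [0, 0, 0], 32], [[0.003, 0.001, 0.035], [0, 0, 0], 32], [[0.003, 0.001, 0.045], [0, 0, 0], 32], [[0.003, 0.001, 0.05], [0, 0, 0], 32], [[0.003, 0.001, 0.052], [0, 0, 0], 32], [[0.003, 0.001, 0.052], [0, 0, 0], 32]]'

```text
time: 38.08
position: [0.5427, 0.2102, 0.0846]
orientation: [[-0.982, -0.19, -0.0], [-0.19, 0.982, 0.0], [0.0, 0.0, -1.0]]
force: [-3.1, -0.8, 8.5]
finger_gap: 0.0395
grasp_force: 26.1
```

```bash
python3 - <<'E'
from h import *
injig()
E
```

```text
jig tcp [-8.04  0.27] Fjig [-3.2 -0.2  8.5]
t 38.08 pos [542.7 210.2  84.6] yaw 101.0 F [-3.1 -0.8  8.5] gap 39.5 gf 26.1
```

Emit:
send_rows --plan '[[[-0.001, -0.002, -0.005], [0, 0, 0], 32], [[-0.001, -0.002, -0.005], [0, 0, 0], 36], [[-0.001, -0.002, -0.005], [0, 0, 0], 42], [[-0.001, -0.002, -0.005], [0, 0, 0], 48], [[-0.001, -0.002, -0.005], [0, 0, 0], 56], [[-0.001, -0.002, -0.005], [0, 0, 0], 62], [[-0.001, -0.002, -0.005], [0, 0, 0], 66], [[-0.001, -0.002, -0.05], [0, 0, 0], 66], [[-0.001, -0.002, -0.15], [0, 0, 0], 66], [[-0.001, -0.002, -0.25], [0, 0, 0], 66], [[0, -0.02, -0.3], [0, 0, 0], 66], [[0, -0.13, -0.3], [0, 0, 0], 66], [[0, -0.26, -0.3], [0, 0, 0], 66], [[0, -0.39, -0.3], [0, 0, 0], 66], [[0, -0.52, -0.3], [0, 0, 0], 66], [[0, -0.65, -0.3], [0, 0, 0], 66], [[0, -0.78, -0.3], [0, 0, 0], 66], [[0, -0.85, -0.3], [0, 0, 0], 66], [[0, -0.85, -0.3], [0, 0, 0], 66], [[0, -0.85, -0.3], [0, 0, 0], 66]]'

```text
time: 39.75
position: [0.591, -0.0419, 0.1735]
orientation: [[-0.982, -0.187, -0.0], [-0.187, 0.982, -0.0], [0.0, -0.0, -1.0]]
force: [0.0, 0.7, 0.3]
finger_gap: 0.0665
grasp_force: 0.0
```

```bash
python3 - <<'E'
from h import *
p,Q=look("top6",(160,60,330,200,2.4))
for a,b,z,h,n in((-53,-20,72,4,"thick"),(3,24,72,4,"thin"),(15,65,104,7,"wedge"),(-35,16,114,4,"collar")):
    q=Q[(abs(Q[...,2]-z)<h)&(Q[...,0]>a)&(Q[...,0]<b)&(abs(Q[...,1])<45)];print(n,len(q),[np.round(t,1) for t in cv2.minAreaRect(q[:,:2].astype(np.float32))],np.median(q[:,2]).round(1))
P=Q.copy();q=Q[(abs(Q[...,2]-114)<4)&(np.hypot(Q[...,0]+9,Q[...,1])<30)][:,:2].astype(np.float32);print(cv2.minEnclosingCircle(q)); plan()
E
```

```text
thick 492 [array([-36.5,  -1.4]), array([32.9, 60.6]), np.float64(0.1)] 71.9
thin 214 [array([13.4, -1.4]), array([20.9, 59.9]), np.float64(0.2)] 71.6
wedge 589 [array([37.2, -1.2]), array([64.7, 32.4]), np.float64(89.9)] 102.5
collar 152 [array([-8.5, -2.5]), array([39.4, 37.9]), np.float64(5.9)] 113.5
((-8.483717918395996, -2.1244120597839355), 19.913991928100586)
t 39.8 pos [590.9 -39.9 173.4] yaw 100.9 F [ 0.5  0.3 -0.5] gap 66.3 gf 0.0
```

View pics/top6.png

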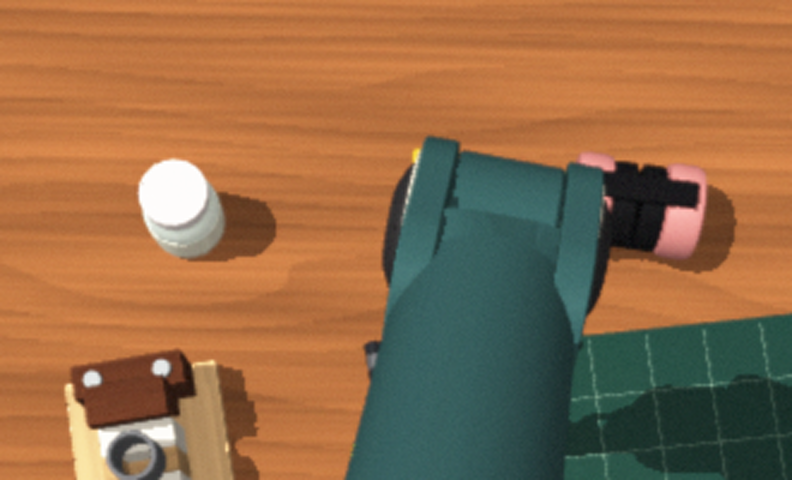

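The collar stands upright at (137,455), centred within about 1 mm of the frame. The wedge is still jammed (top z 102.5), the jar and ear defenders are in place, and the arm is clear. I'll hand it in.

```bash
python3 -c "
from workcell import manip
print(manip.job_done())"
```

```text
the job is handed in; nothing more can be done
None
```

Job handed in: the pack is closed snug and square against the fence, the wedge is jammed (it held after release), and the collar stands about 1 mm off the frame's centre. No slab fell and I never touched the bystanders, though the knife was hidden by the arm in the last picture. It took about 40 s; the first grasp of the wedge missed and the second held.

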